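# Find the magnet hole in the plinth

### The arm

A 6-joint arm with a two-finger parallel gripper is mounted at the origin on the work surface. World frame = base frame: x ahead of the robot, y to its left, z up, the work surface at z = 0. Lengths are in m, angles in rad, forces in N, time in s.
With the tool pointing down it reaches from about 0.35 to 0.975 m from the base axis. Payload 4.9 kg.
Tool frame: the origin (TCP) lies midway between the tips of the shut fingers; the grasp point (between the pads) lies manip.tcp_to_grasp behind it (manip.tcp_to_grasp is the distance from the TCP to the grasp point, in m); z points along the fingers, y is the line along which they close (so a half turn about z gives the same grasp; the last joint's range is limited). The gripper opens to 85 mm and grips with 20 to 120 N. Pads are 22 mm wide; open, the fingers measure 114 mm over their backs; the gripper's body (76 mm by 85 mm) begins 54 mm behind the grasp point. The pads swing forward as they close: fully open they stand 13 mm farther back than shut.
Start: joints at [1.043, 0.053, 1.613, -0, 1.476, -0.119], TCP at [0.248, 0.573, 0.209] pointing down, gripper open.
Joint ranges: [-3.01, 3.01], [-1.01, 2.22], [0.06, 2.58], [-1.02, 4.17], [0.09, 2.62], [-3.14, 3.14]. Speed limits (rad/s): [2.57, 2.57, 3.14, 3.14, 3.14, 3.14].

### API

Orientations are given as a unit quaternion [w, x, y, z].
In Python, from plant import manip, grab_frame, calibration, job_done gives the robot as it stands.
- The arm moves only by the tool send_rows, never from a script. Its argument "rows" is a list of rows, each an object of numbers: "x", "y", "z": the shift along the tool's x, y, z normalised to -1 to 1, where 1 is 15 cm; "wx", "wy", "wz": the turn, a rotation vector about the tool's x, y, z normalised to -1 to 1, where 1 is pi/4 rad; "hand": the opening, from -1 (shut) to 1 (fully open). In form: [{"x": .., "y": .., "z": .., "wx": .., "wy": .., "wz": .., "hand": ..}, ...]. A call has exactly 10 rows; each row shifts and turns the commanded pose from where the row before left it, along the tool's axes as they then stand; what a row does not reach is not made up. A row lasts 1/12 s, in which the tool goes at most 41.7 mm and 7.16 degrees, less where a joint would pass 70% of its speed; a pose out of reach is approached as far as the arm can. A call with a number of a shift or a turn outside -1 to 1 is refused whole. A call with a gripper value outside its range is refused whole. The fingers move at their own pace and stop on an object; the grip force is fixed at half the most. Time passes only in rows, so rows that do not move let the fingers close, or fill a call up. It gives the time, the measured TCP pose, the force, the opening and the grip force at its end, in the units of the state.
- manip.state(): the state, without advancing time (a new reading comes with each control period).
- grab_frame(name): name is "scene" or "top" or "wrist"; returns the picture (480x640x3 uint8, blue, green, red); there is no depth.
- calibration(name): a dict with "camera_matrix" (3x3 intrinsics, pixels), "k1" (the pictures are not rectified: a ray, as slopes to the right and down, at radius r is drawn at 1 + k1 r^2 times it, then the intrinsics apply), "R" (3x3) and "t" (3): a world point X has camera coordinates R X + t. Camera axes: x right, y down, z forward; pixel columns grow to the right and rows downward; lengths in m; the calibration is good to about 2 mm. A picture is of the moment at which its call begins: read the wrist's pose just before it. calibration takes no time and is no camera call; for the wrist camera it gives the pose at the moment of the call.
- job_done(): hands the job in; it is judged then, once.
The state is a dict: "time": time; "joint_pos": joint angles; "joint_vel": joint speeds; "joint_efforts": joint torques, N m; "tool_pos": TCP position; "tool_rot": TCP orientation; "contact_force": force on the tool from outside, world axes, zero at the start; "ft_torque": the same for the moment, N m; "gripper_width": opening from 0.0 (shut) to 1.0 (fully open); "grasp_force": force on a finger pad.
Only numpy, scipy, OpenCV 4.12 (cv2) and the standard library are available. Lean on these libraries where they do the work, as an engineer would, in place of code of your own. Each camera call takes 0.05 s, during which the arm holds its last target. There are 200 camera calls.

### The job

The drilled display plinth lies at the bottom of the white bits pot, under two lumps of rubble. Tip the pot out over the cutting mat so that all three pieces end up on the mat, and stand the empty pot upright again. Then pick up the plinth, turn it over until its blind magnet hole faces up, and finish while still holding it level in the air over the mat, a good 5 cm clear of it, with the rubble left on the mat, the pot left standing and nothing else on the desk disturbed.

Things in the scene. Friction and masses are not known exactly. Their poses are not given: they have to be found in the camera images.
- pot: White glazed pot, round, open on top, flaring: outside 54 mm across at the foot, 61 at half height, 69 at the rim; 62 mm tall, wall 3, floor 5, 140 g. Stands on the bare desk left or right of the mat. Origin: centre of its underside; z: up, out of the mouth. Slippery (friction about 0.25): lying level it does not empty; with the mouth some 15 degrees below level the pieces slide out.
- plinth: Dark brown square block 30 x 30 x 42 mm, about 60 g. Origin: its centre; z runs along the 42 mm and points out of the end with the blind hole (round, 16 mm wide, 12 deep, pale at the bottom); the other faces are plain. Starts standing in the pot, rubble on top. Tipped out it mostly comes to rest on a long side, now and then on an end.
- rubble_a: Grey lump of resin rubble, about 17 x 20 x 15 mm, 15 g. Origin: centre of the underside as it starts (it may come to rest on any side).
- rubble_b: Beige-grey lump of resin rubble, about 17 x 20 x 15 mm, 15 g. Origin as for rubble_a.
- mat: Pale grey cutting mat with a blue grid, lying fixed on the desk, 300 mm (its x) by 380 mm (its y), 3 mm thick, its top at z = 0.003. Origin: centre of its underside.
- water_jar: Glass jar with a black lid, 62 mm across, 72 mm tall, on the other side of the mat from the pot; standing upright, origin at the centre of its underside, z up. Bystander.
- paint_a: Blue paint pot with a white cap, 33 mm across, 46 mm tall, beyond the mat; standing upright, origin at the centre of its underside, z up. Bystander.
- paint_b: Red paint pot, same size; standing upright, origin at the centre of its underside, z up. Bystander.
- paint_c: Yellow paint pot, same size; standing upright, origin at the centre of its underside, z up. Bystander.
- figure_handle: Black painting handle, 48 mm across and 63 mm tall, with a small grey figure on top (95 mm in all); standing upright, origin at the centre of its underside, z up. Bystander.
- nippers: Blue-handled sprue nippers lying flat, about 140 x 45 x 12 mm, jaws to +x. Origin: under their middle. Bystander.
- brush: Paint brush with a thin red handle lying flat, 180 mm long, along its x, hairs to +x. Origin: under its middle. Bystander.
- glue: White glue bottle with a red cap, 33 mm across, 85 mm tall, beyond the mat; standing upright, origin at the centre of its underside, z up. Bystander.
There are look-alikes about, which are no part of the job. Of the things that look like the pot, the smallest one is meant.

How it is judged:
On the way, in this order (a step that is already met when the one before it is completed fails the run):
1. the pot is lifted and tipped well over (more than 70 degrees) (angle between pot's own z axis and vertical above 1.22 rad and height (world z) of pot above 0.03 m), for 0.1 s.
2. all three pieces are out of the pot and on the mat, and the pot stands upright, let go (horizontal distance between pot and plinth above 0.032 m and height (world z) of each of plinth, rubble_a, rubble_b below 0.05 m and x of plinth in the frame of mat between -0.15 and 0.15 m and y of plinth in the frame of mat between -0.19 and 0.19 m and horizontal distance between pot and rubble_a above 0.032 m and x of rubble_a in the frame of mat between -0.15 and 0.15 m and y of rubble_a in the frame of mat between -0.19 and 0.19 m and horizontal distance between pot and rubble_b above 0.032 m and x of rubble_b in the frame of mat between -0.15 and 0.15 m and y of rubble_b in the frame of mat between -0.19 and 0.19 m and angle between pot's own z axis and vertical below 0.1 rad and height (world z) of pot below 0.012 m and contact force between pot and the fingers below 0.05 N and linear speed of pot below 0.02 m/s), for 0.2 s.
At the end, for the whole second after the job is handed in: The plinth is held still by the fingers alone, its hole facing up within 11 degrees, over the mat, its centre more than 70 mm above the desk (lower end about 5 cm clear); both lumps lie on the mat out of the pot; the empty pot stands upright on the desk or mat (within 6 degrees), untouched (angle between plinth's own z axis and vertical below 0.2 rad and height (world z) of plinth above 0.07 m and linear speed of plinth below 0.03 m/s and angular speed of plinth below 0.3 rad/s and contact force between plinth and the fingers above 0.5 N and x of plinth in the frame of mat between -0.15 and 0.15 m and y of plinth in the frame of mat between -0.19 and 0.19 m and contact force between plinth and mat below 0.05 N and contact force between plinth and pot below 0.05 N and contact force between plinth and rubble_a below 0.05 N and contact force between plinth and rubble_b below 0.05 N and contact force between plinth and water_jar below 0.05 N and contact force between plinth and paint_a below 0.05 N and contact force between plinth and paint_b below 0.05 N and contact force between plinth and paint_c below 0.05 N and contact force between plinth and figure_handle below 0.05 N and contact force between plinth and nippers below 0.05 N and contact force between plinth and brush below 0.05 N and contact force between plinth and glue below 0.05 N and horizontal distance between pot and rubble_a above 0.032 m and height (world z) of each of rubble_a, rubble_b below 0.05 m and x of rubble_a in the frame of mat between -0.15 and 0.15 m and y of rubble_a in the frame of mat between -0.19 and 0.19 m and horizontal distance between pot and rubble_b above 0.032 m and x of rubble_b in the frame of mat between -0.15 and 0.15 m and y of rubble_b in the frame of mat between -0.19 and 0.19 m and angle between pot's own z axis and vertical below 0.1 rad and height (world z) of pot below 0.012 m and contact force between pot and the fingers below 0.05 N and linear speed of pot below 0.02 m/s); the arm keeps its last pose, push and grip.
It fails at once if a bystander is moved more than 3 cm or knocked over (distance of any of water_jar, paint_a, paint_b, paint_c, figure_handle, nippers, brush, glue from where it was at the start of the episode above 0.03 m or angle between any of water_jar, paint_a, paint_b, paint_c, figure_handle, nippers, brush, glue's own z axis and vertical above 0.5 rad).
It also fails if it takes over 72 s, if anything falls off the work surface, if the arm or the gripper's body presses on something with over 40 N, if the wrist force passes 120 N, or if a joint passes its speed limit or range.

## Working session

There is one attempt and no reset: what is moved stays moved. The work goes in short steps, Python scripts to look and compute and a tool call to move; the robot and the scene stay as the last step left them, time stands still between calls to the robot, and variables do not carry over. Pictures are saved under pics/ and viewed, at most 10 in all, crops included, and the job is handed in when it is done.

Besides the shell and the picture viewer there is one more tool, called after "Emit:" as name(argument=value, ...), one argument or row to a line, values as JSON. send_rows: Moves the arm, as the interface text tells. Scaled input: -1 to 1 covers 15 cm each way for a shift and pi/4 rad each way for a turn. Its arguments: {"type":"object","properties":{"rows":{"type":"array","items":{"type":"object","properties":{"x":{"type":"number","minimum":-1,"maximum":1},"y":{"type":"number","minimum":-1,"maximum":1},"z":{"type":"number","minimum":-1,"maximum":1},"wx":{"type":"number","minimum":-1,"maximum":1},"wy":{"type":"number","minimum":-1,"maximum":1},"wz":{"type":"number","minimum":-1,"maximum":1},"hand":{"type":"number"}}}}},"required":["rows"]}

```bash
ls; mkdir -p pics; cat > h.py <<'E'
import numpy as np, cv2
from scipy.spatial.transform import Rotation as Ro
from plant import manip, grab_frame, calibration, job_done
def ray(c,u,v):
    K=np.array(c["camera_matrix"]);d=np.array([(u-K[0,2])/K[0,0],(v-K[1,2])/K[1,1]])
    s=d.copy()
    for _ in range(30): s=d/(1+c["k1"]*(s@s))
    R=np.array(c["R"]);t=np.array(c["t"])
    return -R.T@t, R.T@np.array([s[0],s[1],1.])
def at(c,u,v,z):
    o,r=ray(c,u,v); return o+r*(z-o[2])/r[2]
def proj(c,X):
    K=np.array(c["camera_matrix"]);p=np.array(c["R"])@np.array(X)+np.array(c["t"])
    s=p[:2]/p[2]; s=s*(1+c["k1"]*(s@s)); return K[:2,:2]@s+K[:2,2]
def rot(s): 
    q=s["tool_rot"]; return Ro.from_quat([q[1],q[2],q[3],q[0]]).as_matrix()
E
python3 - <<'E'
from h import *
a=grab_frame("top");b=grab_frame("scene")
cv2.imwrite("pics/top.png",a);cv2.imwrite("pics/scene.png",b)
s=manip.state();print(s,manip.tcp_to_grasp);print(rot(s))
for n in("top","scene","wrist"):
    c=calibration(n);print(n,c)
E
```

```text
pics
{'time': 0.1, 'joint_pos': array([ 1.04296810e+00,  5.33136426e-02,  1.61417511e+00, -1.15782276e-05,
        1.47599381e+00, -1.18975390e-01]), 'joint_vel': array([ 0.00149784, -0.00041411, -0.00391111, -0.00058096,  0.00030846,
       -0.00039529]), 'joint_efforts': array([ 1.38073792e-04, -3.94904780e+01, -3.71364033e+01, -1.32350592e-04,
        3.89972629e-03,  9.36348471e-06]), 'tool_pos': array([0.24815146, 0.57295846, 0.20796085]), 'tool_rot': array([-2.94836998e-04,  2.03004924e-01,  9.79177261e-01, -8.97799608e-04]), 'contact_force': array([-0.38113416, -0.01217454, -0.70690921]), 'ft_torque': array([ 0.01678955,  0.00987438, -0.04652013]), 'grasp_force': 0.0, 'gripper_width': 1.0031300608261962} 0.0187
[[-9.17577828e-01  3.97555081e-01 -9.41910850e-04]
 [ 3.97556140e-01  9.17576390e-01 -1.63850320e-03]
 [ 2.12879885e-04 -1.87791665e-03 -9.99998214e-01]]
top {'camera_matrix': array([[620.60637962,   0.        , 314.29056649],
       [  0.        , 620.60637962, 250.72520996],
       [  0.        ,   0.        ,   1.        ]]), 'k1': 0.00504089242444446, 'R': array([[ 
[... 311 characters left out ...]
49],
       [  0.        ,   0.        ,   1.        ]]), 'k1': -0.007343124216943139, 'R': array([[ 0.86530687,  0.50121113,  0.00560561],
       [ 0.3843507 , -0.65629378, -0.64927113],
       [-0.32174299,  0.56397329, -0.76053637]]), 't': array([-0.48467849, -0.16584579,  1.45927738])}
wrist {'camera_matrix': array([[423.76445575,   0.        , 320.68346466],
       [  0.        , 423.76445575, 242.87606205],
       [  0.        ,   0.        ,   1.        ]]), 'k1': -0.0552217227427573, 'R': array([[ 0.39697682,  0.91782658, -0.00194273],
       [ 0.87209571, -0.37653588,  0.31252168],
       [ 0.2861092 , -0.12575811, -0.94990864]]), 't': array([-0.62373115, -0.04160197,  0.37933858])}
```

View pics/top.png

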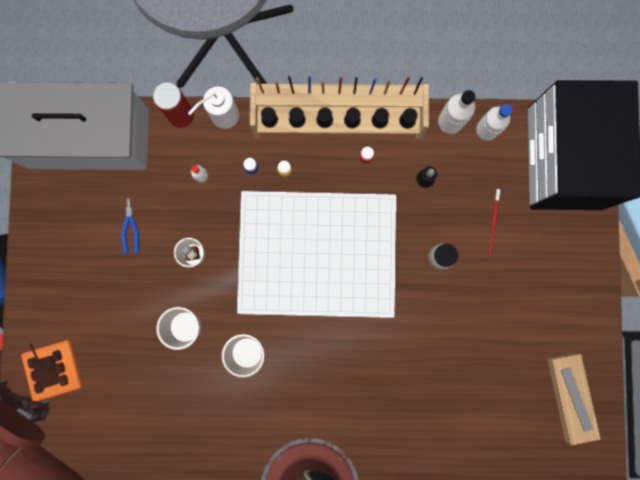

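View pics/scene.png

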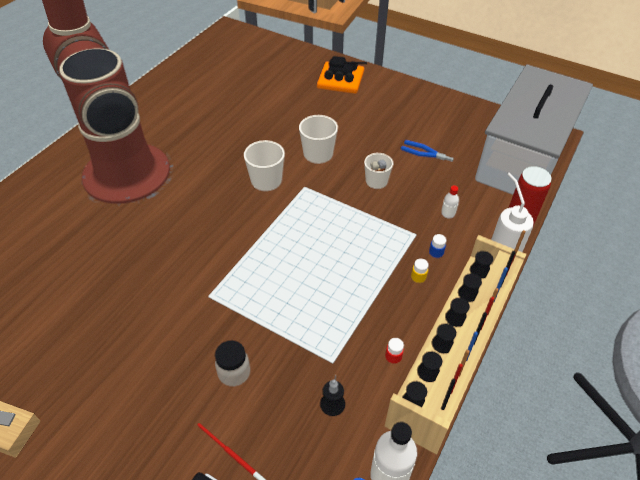

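Top view: the pot candidates are at (189,253), which is small with rubble inside, and at (178,328) and (243,356), which are larger and empty. I choose (189,253) and will check it in a close crop.

```bash
python3 - <<'E'
from h import *
a=cv2.imread("pics/top.png");b=cv2.imread("pics/scene.png");c=calibration("top");d=calibration("scene")
x=np.hstack([cv2.resize(a[190:400,110:290],None,fx=2.8,fy=2.8),])
cv2.imwrite("pics/crop1.png",cv2.resize(a[228:278,159:219],None,fx=10,fy=10))
for n,u,v,z in [("pot",189,252.5,.062),("big1",178,328,.09),("big2",243,355.5,.09),("matTL",241.5,192,.003),("matTR",396,195,.003),("matBR",394,317,.003),("matBL",238,314,.003),("nip",130,228,.01),("glue",199,172,.08),("blue",250,165,.046),("yel",284,168,.046),("red",367,154,.046),("jar",444,256,.072),("fig",428,177,.06)]: print(n,at(c,u,v,z).round(3))
for n,u,v,z in[("pot rim",378,163,.062),("big2 rim",265,153,.08),("big1 rim",318.5,127,.08)]:print(n,at(d,u,v,z).round(3))
# ellipse-ish: white segmentation of small pot
w=a[225:280,165:215].astype(int); m=((w.min(2)>110)).astype(np.uint8)
cs,_=cv2.findContours(m,cv2.RETR_EXTERNAL,cv2.CHAIN_APPROX_NONE); k=max(cs,key=cv2.contourArea)
(e,f),r=cv2.minEnclosingCircle(k);print(e+165,f+225,r,at(c,e+165,f+225,.062), r*1.4/620)
E
```

```text
pot [0.551 0.288 0.062]
big1 [0.376 0.302 0.09 ]
big2 [0.315 0.153 0.09 ]
matTL [0.706 0.175 0.003]
matTR [ 0.702 -0.205  0.003]
matBR [ 0.404 -0.2    0.003]
matBL [0.407 0.177 0.003]
nip [0.614 0.444 0.01 ]
glue [0.739 0.265 0.08 ]
blue [0.764 0.15  0.046]
yel [0.758 0.068 0.046]
red [ 0.794 -0.131  0.046]
jar [ 0.548 -0.308  0.072]
fig [ 0.736 -0.274  0.06 ]
pot rim [0.553 0.29  0.062]
big2 rim [0.312 0.167 0.08 ]
big1 rim [0.373 0.316 0.08 ]
188.48072814941406 252.02676582336426 15.403058052062988 [0.55203824 0.28889018 0.062     ] 0.034781098827239
```

View pics/crop1.png

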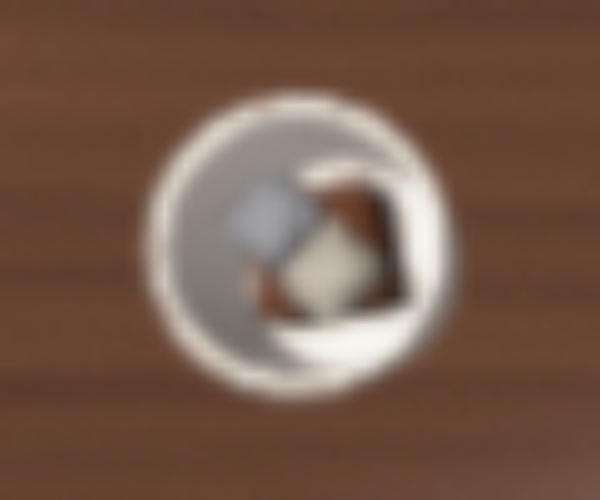

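The crop confirms the choice: grey and beige lumps on a brown block, and a rim radius of about 35 mm, centred at (0.552, 0.289). I'll plan a side grasp, pitched 35° down at azimuth 50° and coming in over the mat.

```bash
cat >> h.py <<'E'
def Rd(az,p,up=-1):   # tool z at azimuth az, p below level (deg), x up(+1)/down(-1)
    a,p=np.radians([az,p]); z=np.array([np.cos(a)*np.cos(p),np.sin(a)*np.cos(p),-np.sin(p)])
    x=np.array([0,0,1.])-z[2]*z; x*=up/np.linalg.norm(x); return np.c_[x,np.cross(z,x),z]
def go(R0,p0,R1=None,p1=None,name=""):
    # shift first (in the R0 axes), then turn; rows of units
    if p1 is not None:
        v=R0.T@(np.array(p1)-p0); print(name,"shift units",(v/.15).round(3),"mm",round(1e3*np.linalg.norm(v)))
    if R1 is not None:
        w=Ro.from_matrix(R0.T@R1).as_rotvec(); print(name,"turn units",(w/(np.pi/4)).round(3),"deg",round(np.degrees(np.linalg.norm(w)),1))
E
python3 - <<'E'
from h import *
s=manip.state();R0=rot(s);p=s["tool_pos"];R1=Rd(50,35)
go(R0,p,R1,[.44,.16,.27],"A")
pre=np.array([.5625,.3015,.0245])-.13*R1[:,2]
go(R1,[.44,.16,.27],None,pre,"B");print(pre)
go(R1,pre,None,[.5625,.3015,.0245],"C")
E
```

```text
A shift units [-2.268 -2.018 -0.41 ] mm 460
A turn units [-0.781 -1.047 -1.497] deg 89.4
B shift units [ 0.625 -0.019  1.094] mm 189
[0.4940497  0.21992411 0.09906494]
C shift units [0.    0.    0.867] mm 130
```

Emit:
send_rows(
  rows=[
    {"x": -0.15, "y": -0.135, "z": -0.04, "hand": 1},
    {"x": -0.15, "y": -0.135, "z": -0.04, "hand": 1},
    {"x": -0.15, "y": -0.135, "z": -0.04, "hand": 1},
    {"x": -0.15, "y": -0.135, "z": -0.04, "hand": 1},
    {"x": -0.15, "y": -0.135, "z": -0.04, "hand": 1},
    {"x": -0.15, "y": -0.135, "z": -0.04, "hand": 1},
    {"x": -0.15, "y": -0.135, "z": -0.04, "hand": 1},
    {"x": -0.15, "y": -0.135, "z": -0.04, "hand": 1},
    {"x": -0.15, "y": -0.135, "z": -0.04, "hand": 1},
    {"x": -0.15, "y": -0.135, "z": -0.04, "hand": 1},
  ],
)

```text
invalid input at $.rows[0]: expected keys x, y, z, wx, wy, wz, hand
```

Emit:
send_rows(
  rows=[
    {"x": -0.15, "y": -0.135, "hand": 1},
    {"x": -0.15, "y": -0.135, "hand": 1},
    {"x": -0.15, "y": -0.135, "hand": 1},
    {"x": -0.15, "y": -0.135, "hand": 1},
    {"x": -0.15, "y": -0.135, "hand": 1},
    {"wx": -0.056, "wy": -0.075, "wz": -0.107, "hand": 1},
    {"wx": -0.056, "wy": -0.075, "wz": -0.107, "hand": 1},
    {"wx": -0.056, "wy": -0.075, "wz": -0.107, "hand": 1},
    {"wx": -0.056, "wy": -0.075, "wz": -0.107, "hand": 1},
    {"wx": -0.056, "wy": -0.075, "wz": -0.107, "hand": 1},
  ],
)

```text
invalid input at $.rows[0]: expected keys x, y, z, wx, wy, wz, hand
```

Emit:
send_rows(
  rows=[
    {"wx": -0.056, "wy": -0.075, "wz": -0.107, "hand": 1},
    {"wx": -0.056, "wy": -0.075, "wz": -0.107, "hand": 1},
    {"wx": -0.056, "wy": -0.075, "wz": -0.107, "hand": 1},
    {"wx": -0.056, "wy": -0.075, "wz": -0.107, "hand": 1},
    {"wx": -0.056, "wy": -0.075, "wz": -0.107, "hand": 1},
    {"wx": -0.056, "wy": -0.075, "wz": -0.107, "hand": 1},
    {"wx": -0.056, "wy": -0.075, "wz": -0.107, "hand": 1},
    {"wx": -0.056, "wy": -0.075, "wz": -0.107, "hand": 1},
    {"wx": -0.056, "wy": -0.075, "wz": -0.107, "hand": 1},
    {"hand": 1},
  ],
)

```text
invalid input at $.rows[0]: expected keys x, y, z, wx, wy, wz, hand
```

```bash
python3 - <<'E'
from h import *
s=manip.state();R0=rot(s);p=s["tool_pos"];R1=Rd(50,35)
print(s["time"],p,s["joint_pos"].round(2),s["contact_force"].round(1));go(R0,p,R1,None,"left")
pre=np.array([.5625,.3015,.0245])-.13*R1[:,2]
go(R1,p,None,pre,"B")
E
```

```text
0.1 [0.24815146 0.57295846 0.20796085] [ 1.04  0.05  1.61 -0.    1.48 -0.12] [-0.4 -0.  -0.7]
left turn units [-0.781 -1.047 -1.497] deg 89.4
B shift units [ 1.024 -2.769 -0.197] mm 444
```

All keys are required.

Emit:
send_rows(
  rows=[
    {"x": -0.15, "y": -0.135, "z": -0.04, "wx": 0, "wy": 0, "wz": 0, "hand": 1},
    {"x": -0.15, "y": -0.135, "z": -0.04, "wx": 0, "wy": 0, "wz": 0, "hand": 1},
    {"x": -0.15, "y": -0.135, "z": -0.04, "wx": 0, "wy": 0, "wz": 0, "hand": 1},
    {"x": -0.15, "y": -0.135, "z": -0.04, "wx": 0, "wy": 0, "wz": 0, "hand": 1},
    {"x": -0.15, "y": -0.135, "z": -0.04, "wx": 0, "wy": 0, "wz": 0, "hand": 1},
    {"x": -0.15, "y": -0.135, "z": -0.04, "wx": 0, "wy": 0, "wz": 0, "hand": 1},
    {"x": -0.15, "y": -0.135, "z": -0.04, "wx": 0, "wy": 0, "wz": 0, "hand": 1},
    {"x": -0.15, "y": -0.135, "z": -0.04, "wx": 0, "wy": 0, "wz": 0, "hand": 1},
    {"x": -0.15, "y": -0.135, "z": -0.04, "wx": 0, "wy": 0, "wz": 0, "hand": 1},
    {"x": -0.15, "y": -0.135, "z": -0.04, "wx": 0, "wy": 0, "wz": 0, "hand": 1},
  ],
)

```text
time: 0.93
tool_pos: [0.3745, 0.2967, 0.2689]
tool_rot: [-0.0, 0.203, 0.979, -0.0]
contact_force: [0.3, 1.0, 0.6]
gripper_width: 1.001
grasp_force: 0.0
```

Emit:
send_rows(
  rows=[
    {"x": -0.15, "y": -0.135, "z": 0, "wx": 0, "wy": 0, "wz": 0, "hand": 1},
    {"x": -0.15, "y": -0.135, "z": 0, "wx": 0, "wy": 0, "wz": 0, "hand": 1},
    {"x": -0.15, "y": -0.135, "z": 0, "wx": 0, "wy": 0, "wz": 0, "hand": 1},
    {"x": -0.15, "y": -0.135, "z": 0, "wx": 0, "wy": 0, "wz": 0, "hand": 1},
    {"x": -0.15, "y": -0.135, "z": 0, "wx": 0, "wy": 0, "wz": 0, "hand": 1},
    {"x": 0, "y": 0, "z": 0, "wx": -0.056, "wy": -0.075, "wz": -0.107, "hand": 1},
    {"x": 0, "y": 0, "z": 0, "wx": -0.056, "wy": -0.075, "wz": -0.107, "hand": 1},
    {"x": 0, "y": 0, "z": 0, "wx": -0.056, "wy": -0.075, "wz": -0.107, "hand": 1},
    {"x": 0, "y": 0, "z": 0, "wx": -0.056, "wy": -0.075, "wz": -0.107, "hand": 1},
    {"x": 0, "y": 0, "z": 0, "wx": -0.056, "wy": -0.075, "wz": -0.107, "hand": 1},
  ],
)

```text
time: 1.77
tool_pos: [0.4372, 0.1608, 0.2689]
tool_rot: [0.166, -0.01, 0.983, 0.077]
contact_force: [-0.0, -0.2, 0.4]
gripper_width: 0.998
grasp_force: 0.0
```

Emit:
send_rows(
  rows=[
    {"x": 0, "y": 0, "z": 0, "wx": -0.056, "wy": -0.075, "wz": -0.107, "hand": 1},
    {"x": 0, "y": 0, "z": 0, "wx": -0.056, "wy": -0.075, "wz": -0.107, "hand": 1},
    {"x": 0, "y": 0, "z": 0, "wx": -0.056, "wy": -0.075, "wz": -0.107, "hand": 1},
    {"x": 0, "y": 0, "z": 0, "wx": -0.056, "wy": -0.075, "wz": -0.107, "hand": 1},
    {"x": 0, "y": 0, "z": 0, "wx": -0.056, "wy": -0.075, "wz": -0.107, "hand": 1},
    {"x": 0, "y": 0, "z": 0, "wx": -0.056, "wy": -0.075, "wz": -0.107, "hand": 1},
    {"x": 0, "y": 0, "z": 0, "wx": -0.056, "wy": -0.075, "wz": -0.107, "hand": 1},
    {"x": 0, "y": 0, "z": 0, "wx": -0.056, "wy": -0.075, "wz": -0.107, "hand": 1},
    {"x": 0, "y": 0, "z": 0, "wx": -0.056, "wy": -0.075, "wz": -0.107, "hand": 1},
    {"x": 0, "y": 0, "z": 0, "wx": 0, "wy": 0, "wz": 0, "hand": 1},
  ],
)

```text
time: 2.6
tool_pos: [0.4371, 0.1589, 0.2656]
tool_rot: [0.419, -0.373, 0.804, 0.197]
contact_force: [-0.2, 0.4, 0.3]
gripper_width: 1.003
grasp_force: 0.0
```

```bash
python3 - <<'E'
from h import *
s=manip.state();R0=rot(s);p=s["tool_pos"];R1=Rd(50,35)
print(s["time"],p,s["joint_pos"].round(2),s["contact_force"].round(1));go(R0,p,R1,None,"left")
pre=np.array([.5625,.3015,.0245])-.13*R1[:,2]
go(R1,p,None,pre,"B")
E
```

```text
2.6 [0.43710494 0.15894079 0.26558369] [-0.38 -0.94  2.44  0.92  1.36 -2.89] [-0.2  0.4  0.3]
left turn units [ 0.001  0.004 -0.005] deg 0.3
B shift units [ 0.591 -0.029  1.092] mm 186
```

Emit:
send_rows(
  rows=[
    {"x": 0.074, "y": -0.004, "z": 0.137, "wx": 0, "wy": 0, "wz": 0, "hand": 1},
    {"x": 0.074, "y": -0.004, "z": 0.137, "wx": 0, "wy": 0, "wz": 0, "hand": 1},
    {"x": 0.074, "y": -0.004, "z": 0.137, "wx": 0, "wy": 0, "wz": 0, "hand": 1},
    {"x": 0.074, "y": -0.004, "z": 0.137, "wx": 0, "wy": 0, "wz": 0, "hand": 1},
    {"x": 0.074, "y": -0.004, "z": 0.137, "wx": 0, "wy": 0, "wz": 0, "hand": 1},
    {"x": 0.074, "y": -0.004, "z": 0.137, "wx": 0, "wy": 0, "wz": 0, "hand": 1},
    {"x": 0.074, "y": -0.004, "z": 0.137, "wx": 0, "wy": 0, "wz": 0, "hand": 1},
    {"x": 0.074, "y": -0.004, "z": 0.137, "wx": 0, "wy": 0, "wz": 0, "hand": 1},
    {"x": 0, "y": 0, "z": 0, "wx": 0, "wy": 0, "wz": 0, "hand": 1},
    {"x": 0, "y": 0, "z": 0, "wx": 0, "wy": 0, "wz": 0, "hand": 1},
  ],
)

```text
time: 3.43
tool_pos: [0.4873, 0.2297, 0.115]
tool_rot: [0.412, -0.371, 0.81, 0.193]
contact_force: [-0.8, 0.6, 0.2]
gripper_width: 1.003
grasp_force: 0.0
```

```bash
python3 - <<'E'
from h import *
s=manip.state();c=calibration("wrist");a=grab_frame("wrist");cv2.imwrite("pics/w1.png",a)
R0=rot(s);p=s["tool_pos"]
print(s["time"],p,s["joint_pos"].round(2),s["contact_force"].round(1));go(R0,p,Rd(50,35),[.5625,.3015,.0245],"C")
print(proj(c,[.552,.289,.062]),proj(c,[.552,.289,0]))
E
```

```text
3.4333 [0.48727661 0.22970638 0.11498146] [-0.1  -0.5   2.46  1.07  0.86 -3.13] [-0.8  0.6  0.2]
C shift units [ 0.084 -0.075  0.912] mm 138
C turn units [-0.004 -0.019 -0.015] deg 1.1
[305.12727622 244.98803874] [305.49346883 161.40214046]
```

View pics/w1.png

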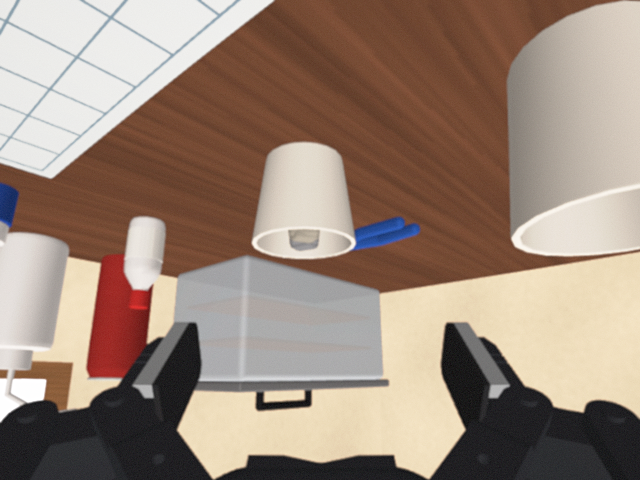

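The wrist view shows the small pot (rim at 304,243) right where I predicted it, with rubble in its mouth. The big pot at upper right (580,130) is well clear. Joint 6 is close to its limit, so I'll turn the approach azimuth down to 37°.

```bash
python3 - <<'E'
from h import *
s=manip.state();R0=rot(s);p=s["tool_pos"];R1=Rd(37,35);d=R1[:,2];G=np.array([.552,.289,.036])
pre=G-.11*d;print(pre,G+.02*d)
go(R0,p,R1,pre,"A")
E
```

```text
[0.48003757 0.23477242 0.09909341] [0.56508408 0.29885956 0.02452847]
A shift units [0.096 0.064 0.062] mm 20
A turn units [ 0.229 -0.018  0.153] deg 12.4
```

Emit:
send_rows(
  rows=[
    {"x": 0, "y": 0, "z": 0, "wx": 0.08, "wy": -0.006, "wz": 0.05, "hand": 1},
    {"x": 0, "y": 0, "z": 0, "wx": 0.08, "wy": -0.006, "wz": 0.05, "hand": 1},
    {"x": 0, "y": 0, "z": 0, "wx": 0.08, "wy": -0.006, "wz": 0.05, "hand": 1},
    {"x": 0.03, "y": 0.02, "z": 0.02, "wx": 0, "wy": 0, "wz": 0, "hand": 1},
    {"x": 0.03, "y": 0.02, "z": 0.02, "wx": 0, "wy": 0, "wz": 0, "hand": 1},
    {"x": 0.03, "y": 0.02, "z": 0.02, "wx": 0, "wy": 0, "wz": 0, "hand": 1},
    {"x": 0, "y": 0, "z": 0, "wx": 0, "wy": 0, "wz": 0, "hand": 1},
    {"x": 0, "y": 0, "z": 0, "wx": 0, "wy": 0, "wz": 0, "hand": 1},
    {"x": 0, "y": 0, "z": 0, "wx": 0, "wy": 0, "wz": 0, "hand": 1},
    {"x": 0, "y": 0, "z": 0, "wx": 0, "wy": 0, "wz": 0, "hand": 1},
  ],
)

```text
time: 4.32
tool_pos: [0.483, 0.2351, 0.0995]
tool_rot: [0.44, -0.28, 0.841, 0.142]
contact_force: [0.2, 0.3, 0.0]
gripper_width: 0.997
grasp_force: 0.0
```

```bash
python3 - <<'E'
from h import *
s=manip.state();R0=rot(s);p=s["tool_pos"];R1=Rd(37,35);d=R1[:,2];G=np.array([.552,.289,.036])
print(s["time"],p,s["joint_pos"].round(2));go(R0,p,R1,G-.11*d,"fix");go(R0,p,None,G+.02*d,"C")
E
```

```text
4.3167 [0.48299701 0.23507564 0.09947286] [ 0.05 -0.6   2.56  1.02  0.56 -2.89]
fix shift units [ 0.012  0.01  -0.013] mm 3
fix turn units [-0.013  0.001  0.003] deg 0.6
C shift units [0.012 0.019 0.854] mm 128
```

Emit:
send_rows(
  rows=[
    {"x": 0.002, "y": 0.003, "z": 0.1, "wx": 0, "wy": 0, "wz": 0, "hand": 1},
    {"x": 0.002, "y": 0.003, "z": 0.1, "wx": 0, "wy": 0, "wz": 0, "hand": 1},
    {"x": 0.002, "y": 0.003, "z": 0.1, "wx": 0, "wy": 0, "wz": 0, "hand": 1},
    {"x": 0.002, "y": 0.003, "z": 0.1, "wx": 0, "wy": 0, "wz": 0, "hand": 1},
    {"x": 0.002, "y": 0.003, "z": 0.1, "wx": 0, "wy": 0, "wz": 0, "hand": 1},
    {"x": 0.002, "y": 0.003, "z": 0.1, "wx": 0, "wy": 0, "wz": 0, "hand": 1},
    {"x": 0, "y": 0, "z": 0.1, "wx": 0, "wy": 0, "wz": 0, "hand": 1},
    {"x": 0, "y": 0, "z": 0.1, "wx": 0, "wy": 0, "wz": 0, "hand": 1},
    {"x": 0, "y": 0, "z": 0, "wx": 0, "wy": 0, "wz": 0, "hand": 1},
    {"x": 0, "y": 0, "z": 0, "wx": 0, "wy": 0, "wz": 0, "hand": 1},
  ],
)

```text
time: 5.15
tool_pos: [0.5518, 0.2976, 0.0523]
tool_rot: [0.424, -0.278, 0.851, 0.137]
contact_force: [-0.0, 0.0, -0.2]
gripper_width: 1.002
grasp_force: 0.0
```

```bash
python3 - <<'E'
from h import *
s=manip.state();R0=rot(s);p=s["tool_pos"];R1=Rd(37,35);d=R1[:,2];G=np.array([.552,.289,.036])
print(s["time"],p,s["joint_pos"].round(2),s["contact_force"]);go(R0,p,R1,G+.02*d,"fix")
a=grab_frame("wrist");b=grab_frame("scene")
cv2.imwrite("pics/g1.png",np.hstack([cv2.resize(a,(400,300)),cv2.resize(b[90:240,280:480],(400,300))]))
E
```

```text
5.15 [0.5518391  0.29759615 0.05225874] [ 0.22 -0.15  2.33  1.32  0.33 -3.13] [-0.04361266  0.04507776 -0.18367344]
fix shift units [ 0.101 -0.045  0.172] mm 31
fix turn units [-0.018 -0.047 -0.009] deg 2.3
```

View pics/g1.png

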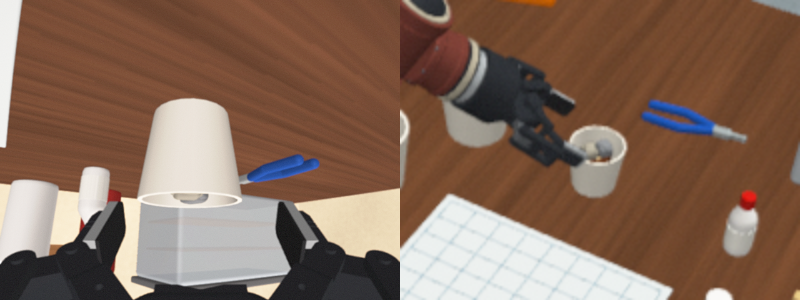

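The gripper is centred but short because joint 6 sits at its limit. The same grasp turned half round (camera above) puts joint 6 near 0, so I'll back off and roll 180°.

Emit:
send_rows(
  rows=[
    {"x": -0.06, "y": 0, "z": -0.15, "wx": 0, "wy": 0, "wz": 0, "hand": 1},
    {"x": -0.06, "y": 0, "z": -0.15, "wx": 0, "wy": 0, "wz": 0, "hand": 1},
    {"x": -0.06, "y": 0, "z": -0.15, "wx": 0, "wy": 0, "wz": 0, "hand": 1},
    {"x": -0.06, "y": 0, "z": -0.15, "wx": 0, "wy": 0, "wz": 0, "hand": 1},
    {"x": 0, "y": 0, "z": 0, "wx": 0, "wy": 0, "wz": 0.155, "hand": 1},
    {"x": 0, "y": 0, "z": 0, "wx": 0, "wy": 0, "wz": 0.155, "hand": 1},
    {"x": 0, "y": 0, "z": 0, "wx": 0, "wy": 0, "wz": 0.155, "hand": 1},
    {"x": 0, "y": 0, "z": 0, "wx": 0, "wy": 0, "wz": 0.155, "hand": 1},
    {"x": 0, "y": 0, "z": 0, "wx": 0, "wy": 0, "wz": 0.155, "hand": 1},
    {"x": 0, "y": 0, "z": 0, "wx": 0, "wy": 0, "wz": 0.155, "hand": 1},
  ],
)

```text
time: 6.08
tool_pos: [0.5104, 0.2677, 0.1351]
tool_rot: [0.346, 0.047, 0.894, 0.28]
contact_force: [-0.6, 0.4, -0.6]
gripper_width: 0.999
grasp_force: 0.0
```

Emit:
send_rows(
  rows=[
    {"x": 0, "y": 0, "z": 0, "wx": 0, "wy": 0, "wz": 0.155, "hand": 1},
    {"x": 0, "y": 0, "z": 0, "wx": 0, "wy": 0, "wz": 0.155, "hand": 1},
    {"x": 0, "y": 0, "z": 0, "wx": 0, "wy": 0, "wz": 0.155, "hand": 1},
    {"x": 0, "y": 0, "z": 0, "wx": 0, "wy": 0, "wz": 0.155, "hand": 1},
    {"x": 0, "y": 0, "z": 0, "wx": 0, "wy": 0, "wz": 0.155, "hand": 1},
    {"x": 0, "y": 0, "z": 0, "wx": 0, "wy": 0, "wz": 0.155, "hand": 1},
    {"x": 0, "y": 0, "z": 0, "wx": 0, "wy": 0, "wz": 0.155, "hand": 1},
    {"x": 0, "y": 0, "z": 0, "wx": 0, "wy": 0, "wz": 0.155, "hand": 1},
    {"x": 0, "y": 0, "z": 0, "wx": 0, "wy": 0, "wz": 0.155, "hand": 1},
    {"x": 0, "y": 0, "z": 0, "wx": 0, "wy": 0, "wz": 0.155, "hand": 1},
  ],
)

```text
time: 6.92
tool_pos: [0.5104, 0.2677, 0.135]
tool_rot: [0.124, 0.55, 0.707, 0.428]
contact_force: [0.4, 0.6, -0.1]
gripper_width: 0.997
grasp_force: 0.0
```

Emit:
send_rows(
  rows=[
    {"x": 0, "y": 0, "z": 0, "wx": 0, "wy": 0, "wz": 0.155, "hand": 1},
    {"x": 0, "y": 0, "z": 0, "wx": 0, "wy": 0, "wz": 0.155, "hand": 1},
    {"x": 0, "y": 0, "z": 0, "wx": 0, "wy": 0, "wz": 0.155, "hand": 1},
    {"x": 0, "y": 0, "z": 0, "wx": 0, "wy": 0, "wz": 0.155, "hand": 1},
    {"x": 0, "y": 0, "z": 0, "wx": 0, "wy": 0, "wz": 0.155, "hand": 1},
    {"x": 0, "y": 0, "z": 0, "wx": 0, "wy": 0, "wz": 0.155, "hand": 1},
    {"x": 0, "y": 0, "z": 0, "wx": 0, "wy": 0, "wz": 0.155, "hand": 1},
    {"x": 0, "y": 0, "z": 0, "wx": 0, "wy": 0, "wz": 0.155, "hand": 1},
    {"x": 0, "y": 0, "z": 0, "wx": 0, "wy": 0, "wz": 0.155, "hand": 1},
    {"x": 0, "y": 0, "z": 0, "wx": 0, "wy": 0, "wz": 0.155, "hand": 1},
  ],
)

```text
time: 7.75
tool_pos: [0.5104, 0.2677, 0.135]
tool_rot: [-0.143, 0.855, 0.265, 0.422]
contact_force: [0.5, 0.3, -0.1]
gripper_width: 1.003
grasp_force: 0.0
```

```bash
python3 - <<'E'
from h import *
s=manip.state();R0=rot(s);p=s["tool_pos"];R1=Rd(45,35,1);d=R1[:,2];G=np.array([.552,.289,.036])
print(s["time"],p,s["joint_pos"].round(2));go(R0,p,R1,G-.1*d,"A");print(G-.1*d)
E
```

```text
7.75 [0.51037082 0.26766703 0.13502233] [ 0.16 -0.52  2.43  0.82  0.51  0.55]
A shift units [-0.357  0.143 -0.017] mm 58
A turn units [ 0.164  0.045 -0.151] deg 10.2
[0.4940772  0.2310772  0.09335764]
```

Emit:
send_rows(
  rows=[
    {"x": -0.12, "y": 0.048, "z": -0.005, "wx": 0, "wy": 0, "wz": 0, "hand": 1},
    {"x": -0.12, "y": 0.048, "z": -0.005, "wx": 0, "wy": 0, "wz": 0, "hand": 1},
    {"x": -0.12, "y": 0.048, "z": -0.005, "wx": 0, "wy": 0, "wz": 0, "hand": 1},
    {"x": 0, "y": 0, "z": 0, "wx": 0.082, "wy": 0.022, "wz": -0.075, "hand": 1},
    {"x": 0, "y": 0, "z": 0, "wx": 0.082, "wy": 0.022, "wz": -0.075, "hand": 1},
    {"x": 0, "y": 0, "z": 0, "wx": 0, "wy": 0, "wz": 0, "hand": 1},
    {"x": 0, "y": 0, "z": 0, "wx": 0, "wy": 0, "wz": 0, "hand": 1},
    {"x": 0, "y": 0, "z": 0, "wx": 0, "wy": 0, "wz": 0, "hand": 1},
    {"x": 0, "y": 0, "z": 0, "wx": 0, "wy": 0, "wz": 0, "hand": 1},
    {"x": 0, "y": 0, "z": 0, "wx": 0, "wy": 0, "wz": 0, "hand": 1},
  ],
)

```text
time: 8.58
tool_pos: [0.4945, 0.2319, 0.0935]
tool_rot: [-0.176, 0.819, 0.342, 0.426]
contact_force: [-1.0, 0.7, -0.5]
gripper_width: 0.999
grasp_force: 0.0
```

```bash
python3 - <<'E'
from h import *
s=manip.state();R0=rot(s);p=s["tool_pos"];R1=Rd(45,35,1);d=R1[:,2];G=np.array([.552,.289,.036])
print(s["time"],p,s["joint_pos"].round(2));go(R0,p,R1,G+.02*d,"A")
E
```

```text
8.5833 [0.49453948 0.23189683 0.09347246] [-0.05 -0.46  2.49  1.14  0.73 -0.02]
A shift units [-0.003  0.002  0.795] mm 119
A turn units [-0.001  0.002  0.006] deg 0.3
```

Emit:
send_rows(
  rows=[
    {"x": 0, "y": 0, "z": 0.1, "wx": 0, "wy": 0, "wz": 0, "hand": 1},
    {"x": 0, "y": 0, "z": 0.1, "wx": 0, "wy": 0, "wz": 0, "hand": 1},
    {"x": 0, "y": 0, "z": 0.1, "wx": 0, "wy": 0, "wz": 0, "hand": 1},
    {"x": 0, "y": 0, "z": 0.1, "wx": 0, "wy": 0, "wz": 0, "hand": 1},
    {"x": 0, "y": 0, "z": 0.1, "wx": 0, "wy": 0, "wz": 0, "hand": 1},
    {"x": 0, "y": 0, "z": 0.1, "wx": 0, "wy": 0, "wz": 0, "hand": 1},
    {"x": 0, "y": 0, "z": 0.1, "wx": 0, "wy": 0, "wz": 0, "hand": 1},
    {"x": 0, "y": 0, "z": 0.095, "wx": 0, "wy": 0, "wz": 0, "hand": 1},
    {"x": 0, "y": 0, "z": 0, "wx": 0, "wy": 0, "wz": 0, "hand": 1},
    {"x": 0, "y": 0, "z": 0, "wx": 0, "wy": 0, "wz": 0, "hand": 1},
  ],
)

```text
time: 9.42
tool_pos: [0.5632, 0.3011, 0.0242]
tool_rot: [-0.176, 0.819, 0.342, 0.426]
contact_force: [-0.7, 0.3, 0.1]
gripper_width: 0.999
grasp_force: 0.0
```

```bash
python3 - <<'E'
from h import *
s=manip.state();R0=rot(s);p=s["tool_pos"];R1=Rd(45,35,1);d=R1[:,2];G=np.array([.552,.289,.036])
print(s["time"],p,s["joint_pos"].round(2),s["contact_force"]);go(R0,p,R1,G+.02*d,"A")
a=grab_frame("wrist");b=grab_frame("scene")
cv2.imwrite("pics/g2.png",np.hstack([cv2.resize(a,(400,300)),cv2.resize(b[90:240,280:480],(400,300))]))
E
```

```text
9.4167 [0.56320807 0.30111272 0.02424028] [ 0.13 -0.    2.28  1.53  0.52 -0.37] [-0.71108209  0.30146363  0.13262341]
A shift units [ 0.001  0.004 -0.002] mm 1
A turn units [-0.002  0.003  0.006] deg 0.3
```

View pics/g2.png

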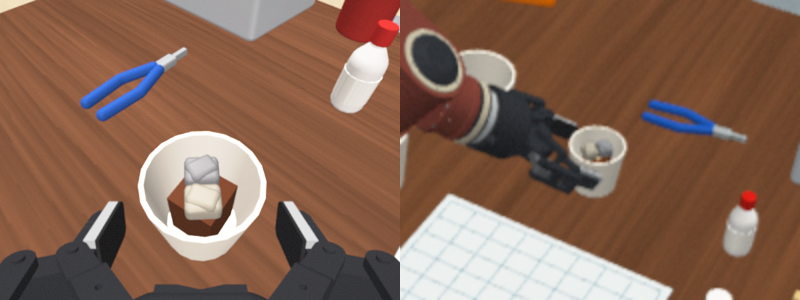

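The pot (rim centre 202,190) sits centred between the pads. Closing.

Emit:
send_rows(
  rows=[
    {"x": 0, "y": 0, "z": 0, "wx": 0, "wy": 0, "wz": 0, "hand": -1},
    {"x": 0, "y": 0, "z": 0, "wx": 0, "wy": 0, "wz": 0, "hand": -1},
    {"x": 0, "y": 0, "z": 0, "wx": 0, "wy": 0, "wz": 0, "hand": -1},
    {"x": 0, "y": 0, "z": 0, "wx": 0, "wy": 0, "wz": 0, "hand": -1},
    {"x": 0, "y": 0, "z": 0, "wx": 0, "wy": 0, "wz": 0, "hand": -1},
    {"x": 0, "y": 0, "z": 0, "wx": 0, "wy": 0, "wz": 0, "hand": -1},
    {"x": 0, "y": 0, "z": 0, "wx": 0, "wy": 0, "wz": 0, "hand": -1},
    {"x": 0, "y": 0, "z": 0, "wx": 0, "wy": 0, "wz": 0, "hand": -1},
    {"x": 0, "y": 0, "z": 0, "wx": 0, "wy": 0, "wz": 0, "hand": -1},
    {"x": 0, "y": 0, "z": 0, "wx": 0, "wy": 0, "wz": 0, "hand": -1},
  ],
)

```text
time: 10.35
tool_pos: [0.5646, 0.3004, 0.0261]
tool_rot: [-0.176, 0.819, 0.341, 0.427]
contact_force: [-3.5, -1.7, 5.7]
gripper_width: 0.697
grasp_force: 59.8
```

```bash
python3 - <<'E'
from h import *
s=manip.state();R0=rot(s);p=s["tool_pos"]
print(s["gripper_width"]*85,s["grasp_force"],p)
# lift straight to .15 then to over mat
go(R0,p,None,p+[0,0,.1],"lift")
go(R0,p,None,[.535,.11,p[2]+.1],"over")
R=R0; 
# after lift: turn pitch 35 up -> level tool, az stays 45
go(R,p,Rd(45,0,1),None,"level")
L=Rd(45,0,1); Rf=L@Ro.from_rotvec([0,0,np.radians(125)]).as_matrix()
m=Rf@(Rd(45,35,1).T@np.array([0,0,1.]));print("m after",m)
E
```

```text
59.274692525219116 59.80155103839934 [0.5646211  0.30044308 0.02611374]
lift shift units [ 0.546  0.003 -0.382] mm 100
over shift units [-0.052  0.758 -1.232] mm 217
level turn units [-0.002  0.777  0.006] deg 35.0
m after [ 0.06889598 -0.88005556 -0.46984631]
```

Emit:
send_rows(
  rows=[
    {"x": 0.068, "y": 0, "z": -0.048, "wx": 0, "wy": 0, "wz": 0, "hand": -1},
    {"x": 0.068, "y": 0, "z": -0.048, "wx": 0, "wy": 0, "wz": 0, "hand": -1},
    {"x": 0.068, "y": 0, "z": -0.048, "wx": 0, "wy": 0, "wz": 0, "hand": -1},
    {"x": 0.068, "y": 0, "z": -0.048, "wx": 0, "wy": 0, "wz": 0, "hand": -1},
    {"x": 0.068, "y": 0, "z": -0.048, "wx": 0, "wy": 0, "wz": 0, "hand": -1},
    {"x": 0.068, "y": 0, "z": -0.048, "wx": 0, "wy": 0, "wz": 0, "hand": -1},
    {"x": 0.068, "y": 0, "z": -0.048, "wx": 0, "wy": 0, "wz": 0, "hand": -1},
    {"x": 0.068, "y": 0, "z": -0.048, "wx": 0, "wy": 0, "wz": 0, "hand": -1},
    {"x": 0, "y": 0, "z": 0, "wx": 0, "wy": 0, "wz": 0, "hand": -1},
    {"x": 0, "y": 0, "z": 0, "wx": 0, "wy": 0, "wz": 0, "hand": -1},
  ],
)

```text
time: 11.18
tool_pos: [0.5634, 0.3001, 0.1245]
tool_rot: [-0.175, 0.819, 0.342, 0.426]
contact_force: [-0.4, 0.0, -2.3]
gripper_width: 0.703
grasp_force: 61.7
```

Emit:
send_rows(
  rows=[
    {"x": -0.06, "y": 0.0755, "z": -0.085, "wx": 0, "wy": 0, "wz": 0, "hand": -1},
    {"x": -0.06, "y": 0.0755, "z": -0.085, "wx": 0, "wy": 0, "wz": 0, "hand": -1},
    {"x": -0.06, "y": 0.0755, "z": -0.085, "wx": 0, "wy": 0, "wz": 0, "hand": -1},
    {"x": -0.06, "y": 0.0755, "z": -0.085, "wx": 0, "wy": 0, "wz": 0, "hand": -1},
    {"x": -0.06, "y": 0.0755, "z": -0.085, "wx": 0, "wy": 0, "wz": 0, "hand": -1},
    {"x": -0.06, "y": 0.0755, "z": -0.085, "wx": 0, "wy": 0, "wz": 0, "hand": -1},
    {"x": -0.06, "y": 0.0755, "z": -0.085, "wx": 0, "wy": 0, "wz": 0, "hand": -1},
    {"x": -0.06, "y": 0.0755, "z": -0.085, "wx": 0, "wy": 0, "wz": 0, "hand": -1},
    {"x": -0.06, "y": 0.0755, "z": -0.085, "wx": 0, "wy": 0, "wz": 0, "hand": -1},
    {"x": -0.06, "y": 0.0755, "z": -0.085, "wx": 0, "wy": 0, "wz": 0, "hand": -1},
  ],
)

```text
time: 12.02
tool_pos: [0.5325, 0.1091, 0.1225]
tool_rot: [-0.176, 0.82, 0.341, 0.425]
contact_force: [-0.3, -0.1, -2.7]
gripper_width: 0.703
grasp_force: 61.8
```

Emit:
send_rows(
  rows=[
    {"x": 0, "y": 0, "z": 0, "wx": 0, "wy": 0.078, "wz": 0, "hand": -1},
    {"x": 0, "y": 0, "z": 0, "wx": 0, "wy": 0.078, "wz": 0, "hand": -1},
    {"x": 0, "y": 0, "z": 0, "wx": 0, "wy": 0.078, "wz": 0, "hand": -1},
    {"x": 0, "y": 0, "z": 0, "wx": 0, "wy": 0.078, "wz": 0, "hand": -1},
    {"x": 0, "y": 0, "z": 0, "wx": 0, "wy": 0.078, "wz": 0, "hand": -1},
    {"x": 0, "y": 0, "z": 0, "wx": 0, "wy": 0.078, "wz": 0, "hand": -1},
    {"x": 0, "y": 0, "z": 0, "wx": 0, "wy": 0.078, "wz": 0, "hand": -1},
    {"x": 0, "y": 0, "z": 0, "wx": 0, "wy": 0.078, "wz": 0, "hand": -1},
    {"x": 0, "y": 0, "z": 0, "wx": 0, "wy": 0.078, "wz": 0, "hand": -1},
    {"x": 0, "y": 0, "z": 0, "wx": 0, "wy": 0.078, "wz": 0, "hand": -1},
  ],
)

```text
time: 12.85
tool_pos: [0.5332, 0.1096, 0.123]
tool_rot: [-0.27, 0.653, 0.271, 0.654]
contact_force: [0.0, 0.2, -1.4]
gripper_width: 0.702
grasp_force: 61.9
```

```bash
python3 - <<'E'
from h import *
s=manip.state();R0=rot(s);p=s["tool_pos"];print(s["time"],p,s["joint_pos"].round(2),s["gripper_width"],s["contact_force"].round(1));go(R0,p,Rd(45,0,1),[.535,.11,.1])
E
```

```text
12.85 [0.53324742 0.10960163 0.12296331] [-0.54  0.07  2.41  1.77  1.42 -0.93] 0.7015990458099459 [ 0.   0.2 -1.4]
 shift units [-0.153  0.006  0.01 ] mm 23
 turn units [-0.    -0.001  0.003] deg 0.1
```

Emit:
send_rows(
  rows=[
    {"x": -0.075, "y": 0, "z": 0, "wx": 0, "wy": 0, "wz": 0, "hand": -1},
    {"x": -0.075, "y": 0, "z": 0, "wx": 0, "wy": 0, "wz": 0, "hand": -1},
    {"x": 0, "y": 0, "z": 0, "wx": 0, "wy": 0, "wz": 0.15, "hand": -1},
    {"x": 0, "y": 0, "z": 0, "wx": 0, "wy": 0, "wz": 0.15, "hand": -1},
    {"x": 0, "y": 0, "z": 0, "wx": 0, "wy": 0, "wz": 0.15, "hand": -1},
    {"x": 0, "y": 0, "z": 0, "wx": 0, "wy": 0, "wz": 0.15, "hand": -1},
    {"x": 0, "y": 0, "z": 0, "wx": 0, "wy": 0, "wz": 0.15, "hand": -1},
    {"x": 0, "y": 0, "z": 0, "wx": 0, "wy": 0, "wz": 0.15, "hand": -1},
    {"x": 0, "y": 0, "z": 0, "wx": 0, "wy": 0, "wz": 0.15, "hand": -1},
    {"x": 0, "y": 0, "z": 0, "wx": 0, "wy": 0, "wz": 0.15, "hand": -1},
  ],
)

```text
time: 13.68
tool_pos: [0.5334, 0.1098, 0.1004]
tool_rot: [-0.538, 0.706, -0.057, 0.457]
contact_force: [0.1, -0.2, -2.6]
gripper_width: 0.707
grasp_force: 62.0
```

Emit:
send_rows(
  rows=[
    {"x": 0, "y": 0, "z": 0, "wx": 0, "wy": 0, "wz": 0.15, "hand": -1},
    {"x": 0, "y": 0, "z": 0, "wx": 0, "wy": 0, "wz": 0.15, "hand": -1},
    {"x": 0, "y": 0, "z": 0, "wx": 0, "wy": 0, "wz": 0.15, "hand": -1},
    {"x": 0, "y": 0, "z": 0, "wx": 0, "wy": 0, "wz": 0.15, "hand": -1},
    {"x": 0, "y": 0, "z": 0, "wx": 0, "wy": 0, "wz": 0.15, "hand": -1},
    {"x": 0, "y": 0, "z": 0, "wx": 0, "wy": 0, "wz": 0.15, "hand": -1},
    {"x": 0, "y": 0, "z": 0, "wx": 0, "wy": 0, "wz": 0.15, "hand": -1},
    {"x": 0, "y": 0, "z": 0, "wx": 0, "wy": 0, "wz": 0.15, "hand": -1},
    {"x": 0, "y": 0, "z": 0, "wx": 0, "wy": 0, "wz": 0.15, "hand": -1},
    {"x": 0, "y": 0, "z": 0, "wx": 0, "wy": 0, "wz": 0.15, "hand": -1},
  ],
)

```text
time: 14.52
tool_pos: [0.5334, 0.1098, 0.1006]
tool_rot: [0.702, -0.555, 0.439, -0.081]
contact_force: [0.4, -0.4, -1.5]
gripper_width: 0.7
grasp_force: 61.7
```

Emit:
send_rows(
  rows=[
    {"x": 0, "y": 0, "z": 0, "wx": 0, "wy": 0, "wz": 0.1, "hand": -1},
    {"x": 0, "y": 0, "z": 0, "wx": 0, "wy": 0, "wz": 0, "hand": -1},
    {"x": 0, "y": 0, "z": 0, "wx": 0, "wy": 0, "wz": 0, "hand": -1},
    {"x": 0, "y": 0, "z": 0, "wx": 0, "wy": 0, "wz": 0, "hand": -1},
    {"x": 0, "y": 0, "z": 0, "wx": 0, "wy": 0, "wz": 0, "hand": -1},
    {"x": 0, "y": 0, "z": 0, "wx": 0, "wy": 0, "wz": 0, "hand": -1},
    {"x": 0, "y": 0, "z": 0, "wx": 0, "wy": 0, "wz": 0, "hand": -1},
    {"x": 0, "y": 0, "z": 0, "wx": 0, "wy": 0, "wz": 0, "hand": -1},
    {"x": 0, "y": 0, "z": 0, "wx": 0, "wy": 0, "wz": 0, "hand": -1},
    {"x": 0, "y": 0, "z": 0, "wx": 0, "wy": 0, "wz": 0, "hand": -1},
  ],
)

```text
time: 15.35
tool_pos: [0.5338, 0.1098, 0.1021]
tool_rot: [0.705, -0.539, 0.458, -0.056]
contact_force: [-0.8, -0.7, -1.9]
gripper_width: 0.705
grasp_force: 61.7
```

```bash
python3 - <<'E'
from h import *
s=manip.state();R0=rot(s);p=s["tool_pos"];print(s["time"],p,s["joint_pos"].round(2),s["gripper_width"],s["contact_force"].round(1),R0.round(2))
a=grab_frame("top");b=grab_frame("scene");cv2.imwrite("pics/t2full.png",a)
cv2.imwrite("pics/t2.png",np.hstack([cv2.resize(a[185:325,225:405],(400,311)),cv2.resize(b[140:373,180:480],(400,311))]))
E
```

```text
15.35 [0.53378002 0.10979286 0.10205627] [-0.54  0.15  2.39  1.78  1.43  1.21] 0.7045292667401502 [-0.8 -0.7 -1.9] [[ 0.58 -0.41  0.71]
 [-0.57  0.41  0.71]
 [-0.58 -0.81  0.  ]]
```

View pics/t2.png

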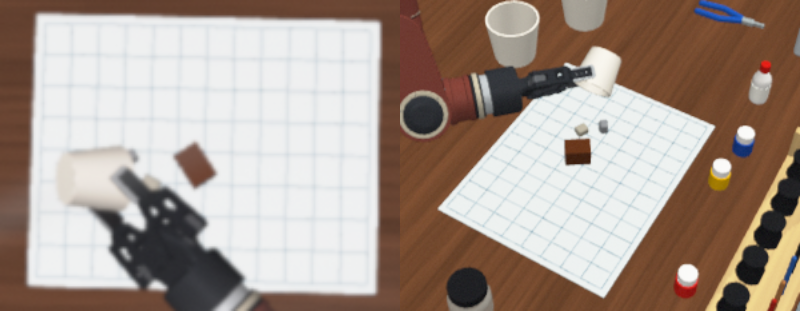

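The plinth (scene 578,152) lies on a long side and both lumps (581,129) and (603,126) are on the mat, so the pot is empty. I'll raise it, turn it back upright and return it to its spot.

Emit:
send_rows(
  rows=[
    {"x": -0.058, "y": -0.081, "z": 0, "wx": 0, "wy": 0, "wz": 0, "hand": -1},
    {"x": -0.058, "y": -0.081, "z": 0, "wx": 0, "wy": 0, "wz": 0, "hand": -1},
    {"x": -0.058, "y": -0.081, "z": 0, "wx": 0, "wy": 0, "wz": 0, "hand": -1},
    {"x": 0, "y": 0, "z": 0, "wx": 0, "wy": 0, "wz": -0.14, "hand": -1},
    {"x": 0, "y": 0, "z": 0, "wx": 0, "wy": 0, "wz": -0.14, "hand": -1},
    {"x": 0, "y": 0, "z": 0, "wx": 0, "wy": 0, "wz": -0.14, "hand": -1},
    {"x": 0, "y": 0, "z": 0, "wx": 0, "wy": 0, "wz": -0.14, "hand": -1},
    {"x": 0, "y": 0, "z": 0, "wx": 0, "wy": 0, "wz": -0.14, "hand": -1},
    {"x": 0, "y": 0, "z": 0, "wx": 0, "wy": 0, "wz": -0.14, "hand": -1},
    {"x": 0, "y": 0, "z": 0, "wx": 0, "wy": 0, "wz": -0.14, "hand": -1},
  ],
)

```text
time: 16.28
tool_pos: [0.5337, 0.1098, 0.1468]
tool_rot: [-0.632, 0.672, -0.22, 0.318]
contact_force: [-0.8, 0.5, -1.7]
gripper_width: 0.7
grasp_force: 61.8
```

Emit:
send_rows(
  rows=[
    {"x": 0, "y": 0, "z": 0, "wx": 0, "wy": 0, "wz": -0.14, "hand": -1},
    {"x": 0, "y": 0, "z": 0, "wx": 0, "wy": 0, "wz": -0.14, "hand": -1},
    {"x": 0, "y": 0, "z": 0, "wx": 0, "wy": 0, "wz": -0.14, "hand": -1},
    {"x": 0, "y": 0, "z": 0, "wx": 0, "wy": 0, "wz": -0.14, "hand": -1},
    {"x": 0, "y": 0, "z": 0, "wx": 0, "wy": 0, "wz": -0.14, "hand": -1},
    {"x": 0, "y": 0, "z": 0, "wx": 0, "wy": 0, "wz": -0.14, "hand": -1},
    {"x": 0, "y": 0, "z": 0, "wx": 0, "wy": 0, "wz": -0.14, "hand": -1},
    {"x": 0, "y": 0, "z": 0, "wx": 0, "wy": 0, "wz": -0.14, "hand": -1},
    {"x": 0, "y": 0, "z": 0, "wx": 0, "wy": 0, "wz": -0.14, "hand": -1},
    {"x": 0, "y": 0, "z": 0, "wx": 0, "wy": 0, "wz": -0.14, "hand": -1},
  ],
)

```text
time: 17.12
tool_pos: [0.5337, 0.1098, 0.1468]
tool_rot: [-0.372, 0.688, 0.164, 0.601]
contact_force: [0.1, 0.5, -1.8]
gripper_width: 0.701
grasp_force: 61.9
```

Emit:
send_rows(
  rows=[
    {"x": 0, "y": 0, "z": 0, "wx": 0, "wy": 0, "wz": -0.14, "hand": -1},
    {"x": 0, "y": 0, "z": 0, "wx": 0, "wy": 0, "wz": -0.14, "hand": -1},
    {"x": 0, "y": 0, "z": 0, "wx": 0, "wy": 0, "wz": -0.14, "hand": -1},
    {"x": 0, "y": 0, "z": 0, "wx": 0, "wy": -0.13, "wz": 0, "hand": -1},
    {"x": 0, "y": 0, "z": 0, "wx": 0, "wy": -0.13, "wz": 0, "hand": -1},
    {"x": 0, "y": 0, "z": 0, "wx": 0, "wy": -0.13, "wz": 0, "hand": -1},
    {"x": 0, "y": 0, "z": 0, "wx": 0, "wy": -0.13, "wz": 0, "hand": -1},
    {"x": 0, "y": 0, "z": 0, "wx": 0, "wy": -0.13, "wz": 0, "hand": -1},
    {"x": 0, "y": 0, "z": 0, "wx": 0, "wy": -0.13, "wz": 0, "hand": -1},
    {"x": 0, "y": 0, "z": 0, "wx": 0, "wy": 0, "wz": 0, "hand": -1},
  ],
)

```text
time: 17.95
tool_pos: [0.5363, 0.11, 0.1525]
tool_rot: [-0.173, 0.817, 0.344, 0.429]
contact_force: [1.3, -0.4, 0.3]
gripper_width: 0.699
grasp_force: 61.7
```

```bash
python3 - <<'E'
from h import *
s=manip.state();R0=rot(s);p=s["tool_pos"];print(s["time"],p,s["joint_pos"].round(2),s["gripper_width"]);go(R0,p,Rd(45,35,1),[.5646,.3005,.126]);go(R0,p,None,[.5646,.3005,.036])
c=calibration("scene");b=grab_frame("scene");cv2.imwrite("pics/s3.png",b);cv2.imwrite("pics/t3.png",grab_frame("top"))
E
```

```text
17.95 [0.5363356  0.11000452 0.15246729] [-0.38 -0.44  2.36  1.05  1.05 -0.09] 0.6988701380136246
 shift units [ 0.456 -0.761  0.944] mm 194
 turn units [ 0.003 -0.001  0.017] deg 0.8
 shift units [-0.036 -0.769  1.288] mm 225
```

Emit:
send_rows(
  rows=[
    {"x": 0.046, "y": -0.076, "z": 0.094, "wx": 0.003, "wy": 0, "wz": 0.017, "hand": -1},
    {"x": 0.046, "y": -0.076, "z": 0.094, "wx": 0, "wy": 0, "wz": 0, "hand": -1},
    {"x": 0.046, "y": -0.076, "z": 0.094, "wx": 0, "wy": 0, "wz": 0, "hand": -1},
    {"x": 0.046, "y": -0.076, "z": 0.094, "wx": 0, "wy": 0, "wz": 0, "hand": -1},
    {"x": 0.046, "y": -0.076, "z": 0.094, "wx": 0, "wy": 0, "wz": 0, "hand": -1},
    {"x": 0.046, "y": -0.076, "z": 0.094, "wx": 0, "wy": 0, "wz": 0, "hand": -1},
    {"x": 0.046, "y": -0.076, "z": 0.094, "wx": 0, "wy": 0, "wz": 0, "hand": -1},
    {"x": 0.046, "y": -0.076, "z": 0.094, "wx": 0, "wy": 0, "wz": 0, "hand": -1},
    {"x": 0.046, "y": -0.076, "z": 0.094, "wx": 0, "wy": 0, "wz": 0, "hand": -1},
    {"x": 0.046, "y": -0.076, "z": 0.094, "wx": 0, "wy": 0, "wz": 0, "hand": -1},
  ],
)

```text
time: 18.88
tool_pos: [0.5612, 0.3001, 0.1188]
tool_rot: [-0.181, 0.822, 0.336, 0.422]
contact_force: [0.0, -0.5, -0.7]
gripper_width: 0.702
grasp_force: 61.8
```

Emit:
send_rows(
  rows=[
    {"x": -0.055, "y": 0, "z": 0.038, "wx": 0, "wy": 0, "wz": 0, "hand": -1},
    {"x": -0.055, "y": 0, "z": 0.038, "wx": 0, "wy": 0, "wz": 0, "hand": -1},
    {"x": -0.055, "y": 0, "z": 0.038, "wx": 0, "wy": 0, "wz": 0, "hand": -1},
    {"x": -0.055, "y": 0, "z": 0.038, "wx": 0, "wy": 0, "wz": 0, "hand": -1},
    {"x": -0.055, "y": 0, "z": 0.038, "wx": 0, "wy": 0, "wz": 0, "hand": -1},
    {"x": -0.055, "y": 0, "z": 0.038, "wx": 0, "wy": 0, "wz": 0, "hand": -1},
    {"x": -0.055, "y": 0, "z": 0.038, "wx": 0, "wy": 0, "wz": 0, "hand": -1},
    {"x": -0.055, "y": 0, "z": 0.038, "wx": 0, "wy": 0, "wz": 0, "hand": -1},
    {"x": 0, "y": 0, "z": 0, "wx": 0, "wy": 0, "wz": 0, "hand": -1},
    {"x": 0, "y": 0, "z": 0, "wx": 0, "wy": 0, "wz": 0, "hand": -1},
  ],
)

```text
time: 19.72
tool_pos: [0.5601, 0.2991, 0.0393]
tool_rot: [-0.18, 0.823, 0.335, 0.422]
contact_force: [0.4, 0.5, -1.3]
gripper_width: 0.706
grasp_force: 61.9
```

```bash
python3 - <<'E'
from h import *
s=manip.state();R0=rot(s);p=s["tool_pos"];print(s["time"],p,s["contact_force"]);go(R0,p,Rd(45,35,1),[.5646,.3005,.0255])
a=grab_frame("wrist");b=grab_frame("scene")
cv2.imwrite("pics/g3.png",np.hstack([a[:, 80:560],b[0:480,240:560]]))
cv2.imwrite("pics/g3.png",np.hstack([cv2.resize(a,(400,300)),cv2.resize(b[90:240,280:480],(400,300))]))
E
```

```text
19.7167 [0.56009932 0.2990904  0.03931777] [ 0.42483036  0.54330996 -1.26326501]
 shift units [-0.059  0.016  0.076] mm 15
 turn units [-0.005  0.007 -0.017] deg 0.9
```

View pics/g3.png

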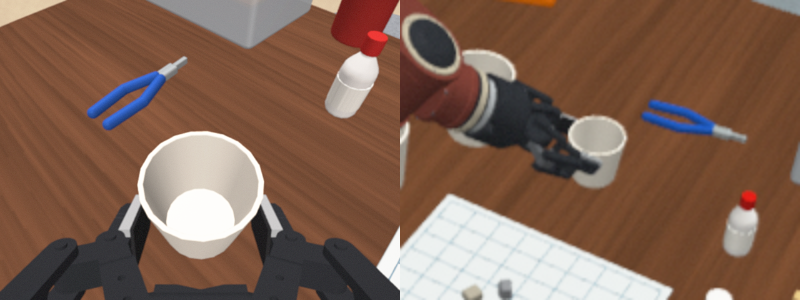

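The pot is empty and nearly upright. I'll lower the last 13 mm, release, and back off along the tool axis.

Emit:
send_rows(
  rows=[
    {"x": -0.018, "y": 0, "z": 0.013, "wx": -0.005, "wy": 0.007, "wz": -0.017, "hand": -1},
    {"x": -0.018, "y": 0, "z": 0.013, "wx": 0, "wy": 0, "wz": 0, "hand": -1},
    {"x": -0.018, "y": 0, "z": 0.013, "wx": 0, "wy": 0, "wz": 0, "hand": -1},
    {"x": -0.018, "y": 0, "z": 0.013, "wx": 0, "wy": 0, "wz": 0, "hand": -1},
    {"x": 0, "y": 0, "z": 0, "wx": 0, "wy": 0, "wz": 0, "hand": -1},
    {"x": 0, "y": 0, "z": 0, "wx": 0, "wy": 0, "wz": 0, "hand": -1},
    {"x": 0, "y": 0, "z": 0, "wx": 0, "wy": 0, "wz": 0, "hand": -1},
    {"x": 0, "y": 0, "z": 0, "wx": 0, "wy": 0, "wz": 0, "hand": -1},
    {"x": 0, "y": 0, "z": 0, "wx": 0, "wy": 0, "wz": 0, "hand": -1},
    {"x": 0, "y": 0, "z": 0, "wx": 0, "wy": 0, "wz": 0, "hand": -1},
  ],
)

```text
time: 20.65
tool_pos: [0.5626, 0.3002, 0.0299]
tool_rot: [-0.176, 0.818, 0.341, 0.429]
contact_force: [0.6, 0.7, -1.3]
gripper_width: 0.698
grasp_force: 61.8
```

Emit:
send_rows(
  rows=[
    {"x": 0, "y": 0, "z": 0, "wx": 0, "wy": 0, "wz": 0, "hand": 1},
    {"x": 0, "y": 0, "z": 0, "wx": 0, "wy": 0, "wz": 0, "hand": 1},
    {"x": 0, "y": 0, "z": 0, "wx": 0, "wy": 0, "wz": 0, "hand": 1},
    {"x": 0, "y": 0, "z": 0, "wx": 0, "wy": 0, "wz": 0, "hand": 1},
    {"x": 0, "y": 0, "z": 0, "wx": 0, "wy": 0, "wz": 0, "hand": 1},
    {"x": 0, "y": 0, "z": 0, "wx": 0, "wy": 0, "wz": 0, "hand": 1},
    {"x": 0, "y": 0, "z": 0, "wx": 0, "wy": 0, "wz": 0, "hand": 1},
    {"x": 0, "y": 0, "z": 0, "wx": 0, "wy": 0, "wz": 0, "hand": 1},
    {"x": 0, "y": 0, "z": 0, "wx": 0, "wy": 0, "wz": 0, "hand": 1},
    {"x": 0, "y": 0, "z": 0, "wx": 0, "wy": 0, "wz": 0, "hand": 1},
  ],
)

```text
time: 21.48
tool_pos: [0.5624, 0.3002, 0.0296]
tool_rot: [-0.176, 0.818, 0.341, 0.429]
contact_force: [-0.2, -0.5, 0.5]
gripper_width: 0.999
grasp_force: 0.0
```

Emit:
send_rows(
  rows=[
    {"x": 0, "y": 0, "z": -0.08, "wx": 0, "wy": 0, "wz": 0, "hand": 1},
    {"x": 0, "y": 0, "z": -0.12, "wx": 0, "wy": 0, "wz": 0, "hand": 1},
    {"x": 0, "y": 0, "z": -0.12, "wx": 0, "wy": 0, "wz": 0, "hand": 1},
    {"x": 0, "y": 0, "z": -0.12, "wx": 0, "wy": 0, "wz": 0, "hand": 1},
    {"x": 0, "y": 0, "z": -0.12, "wx": 0, "wy": 0, "wz": 0, "hand": 1},
    {"x": 0, "y": 0, "z": -0.12, "wx": 0, "wy": 0, "wz": 0, "hand": 1},
    {"x": 0.15, "y": 0, "z": -0.12, "wx": 0, "wy": 0, "wz": 0, "hand": 1},
    {"x": 0.15, "y": 0, "z": -0.12, "wx": 0, "wy": 0, "wz": 0, "hand": 1},
    {"x": 0.15, "y": 0, "z": 0, "wx": 0, "wy": 0, "wz": 0, "hand": 1},
    {"x": 0, "y": 0, "z": 0, "wx": 0, "wy": 0, "wz": 0, "hand": 1},
  ],
)

```text
time: 22.32
tool_pos: [0.5124, 0.248, 0.1713]
tool_rot: [-0.174, 0.816, 0.341, 0.434]
contact_force: [0.1, -0.0, 1.3]
gripper_width: 0.999
grasp_force: 0.0
```

```bash
python3 - <<'E'
from h import *
s=manip.state();print(s["time"],s["tool_pos"],s["joint_pos"].round(2))
a=grab_frame("top");b=grab_frame("scene");cv2.imwrite("pics/t4f.png",a);cv2.imwrite("pics/s4f.png",b)
# plinth contour in top (dark brown on white mat)
c=calibration("top");d=calibration("scene")
sub=a[200:310,246:390];g=sub.astype(int);m=(g.min(2)<150).astype(np.uint8)
cs,_=cv2.findContours(m,cv2.RETR_EXTERNAL,cv2.CHAIN_APPROX_NONE)
for k in cs:
    if cv2.contourArea(k)>15:
        (x,y),wh,an=cv2.minAreaRect(k);x+=246;y+=200;P=at(c,x,y,.02);print((round(x,1),round(y,1)),np.round(wh,1),round(an),P.round(3),proj(d,P).round())
top=cv2.resize(a[185:325,165:325],(400,350),interpolation=cv2.INTER_CUBIC)
sc=cv2.resize(b[130:305,260:460],(400,350),interpolation=cv2.INTER_CUBIC)
cv2.imwrite("pics/t4.png",np.hstack([top,sc]))
E
```

```text
22.3167 [0.51243691 0.24797907 0.17126025] [-0.   -0.56  2.41  0.99  0.77  0.22]
(250.0, 304.0) [ 8. 10.] 0 [0.432 0.147 0.02 ] [304. 194.]
(249.5, 279.5) [ 7. 15.] 0 [0.49  0.149 0.02 ] [326. 202.]
(312.4, 258.9) [17.5 11.9] 56 [ 0.542 -0.002  0.02 ] [312. 254.]
```

View pics/t4.png

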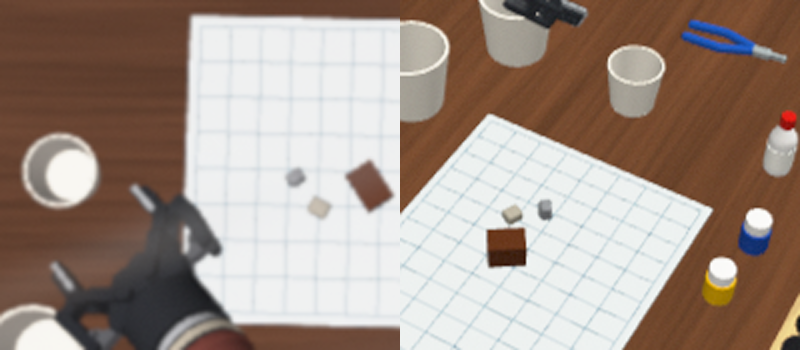

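Top view: the pot is upright and clear (60,170). The lumps are at (295,177) and (318,207), and the plinth at (370,186) lies on a long side along azimuth of about 34°. Neither its top nor its near long side shows a hole. I'll look at the robot-side end with the wrist camera.

```bash
python3 - <<'E'
from h import *
s=manip.state();R0=rot(s);p=s["tool_pos"]
go(R0,p,Rd(30,42,1),[.49,-.03,.2])
E
```

```text
shift units [-0.612  1.216 -1.284] mm 281
 turn units [-0.259 -0.162  0.215] deg 16.8
```

Emit:
send_rows(
  rows=[
    {"x": -0.061, "y": 0.122, "z": -0.128, "wx": 0, "wy": 0, "wz": 0, "hand": 1},
    {"x": -0.061, "y": 0.122, "z": -0.128, "wx": 0, "wy": 0, "wz": 0, "hand": 1},
    {"x": -0.061, "y": 0.122, "z": -0.128, "wx": 0, "wy": 0, "wz": 0, "hand": 1},
    {"x": -0.061, "y": 0.122, "z": -0.128, "wx": 0, "wy": 0, "wz": 0, "hand": 1},
    {"x": -0.061, "y": 0.122, "z": -0.128, "wx": 0, "wy": 0, "wz": 0, "hand": 1},
    {"x": -0.061, "y": 0.122, "z": -0.128, "wx": 0, "wy": 0, "wz": 0, "hand": 1},
    {"x": -0.061, "y": 0.122, "z": -0.128, "wx": 0, "wy": 0, "wz": 0, "hand": 1},
    {"x": -0.061, "y": 0.122, "z": -0.128, "wx": 0, "wy": 0, "wz": 0, "hand": 1},
    {"x": -0.061, "y": 0.122, "z": -0.128, "wx": 0, "wy": 0, "wz": 0, "hand": 1},
    {"x": -0.061, "y": 0.122, "z": -0.128, "wx": 0, "wy": 0, "wz": 0, "hand": 1},
  ],
)

```text
time: 23.25
tool_pos: [0.4892, -0.0309, 0.1966]
tool_rot: [-0.178, 0.818, 0.34, 0.428]
contact_force: [0.7, -0.3, 0.3]
gripper_width: 1.002
grasp_force: 0.0
```

Emit:
send_rows(
  rows=[
    {"x": 0, "y": 0, "z": 0, "wx": -0.086, "wy": -0.054, "wz": 0.072, "hand": 1},
    {"x": 0, "y": 0, "z": 0, "wx": -0.086, "wy": -0.054, "wz": 0.072, "hand": 1},
    {"x": 0, "y": 0, "z": 0, "wx": -0.086, "wy": -0.054, "wz": 0.072, "hand": 1},
    {"x": 0, "y": 0, "z": 0, "wx": 0, "wy": 0, "wz": 0, "hand": 1},
    {"x": 0, "y": 0, "z": 0, "wx": 0, "wy": 0, "wz": 0, "hand": 1},
    {"x": 0, "y": 0, "z": 0, "wx": 0, "wy": 0, "wz": 0, "hand": 1},
    {"x": 0, "y": 0, "z": 0, "wx": 0, "wy": 0, "wz": 0, "hand": 1},
    {"x": 0, "y": 0, "z": 0, "wx": 0, "wy": 0, "wz": 0, "hand": 1},
    {"x": 0, "y": 0, "z": 0, "wx": 0, "wy": 0, "wz": 0, "hand": 1},
    {"x": 0, "y": 0, "z": 0, "wx": 0, "wy": 0, "wz": 0, "hand": 1},
  ],
)

```text
time: 24.08
tool_pos: [0.4904, -0.0303, 0.1985]
tool_rot: [-0.106, 0.883, 0.235, 0.392]
contact_force: [-0.3, -0.3, 0.8]
gripper_width: 0.998
grasp_force: 0.0
```

```bash
python3 - <<'E'
from h import *
s=manip.state();c=calibration("wrist");a=grab_frame("wrist");cv2.imwrite("pics/w5.png",a)
print(s["time"],s["tool_pos"],s["joint_pos"].round(2),proj(c,[.542,-.002,.018]))
np.save("w5.npy",c,allow_pickle=True)
E
```

```text
24.0833 [ 0.49040691 -0.0303384   0.1984913 ] [-0.68 -0.7   2.38  0.83  1.22  0.17] [321.73376938 315.47620334]
```

View pics/w5.png

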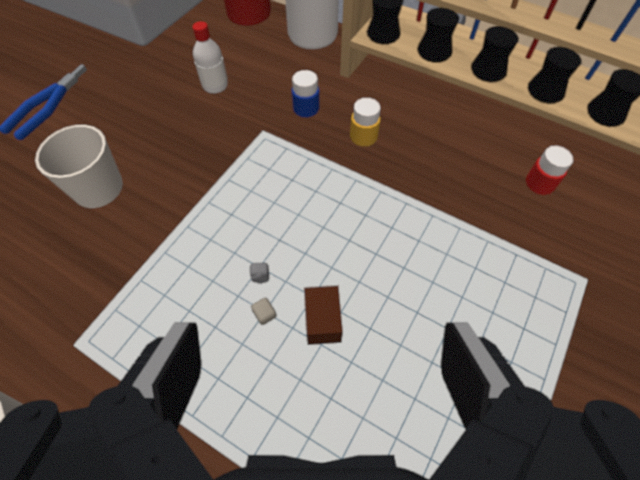

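The plinth is at (322,315), its near end face at about (324,338); the lumps are at (260,271) and (263,310) and the pot stands at (80,165). My picture views are used up, so I'll read the near end face numerically.

```bash
python3 - <<'E'
from h import *
a=cv2.imread("pics/w5.png");print(a[326:346:1,302:346:2,2])
c=np.load("w5.npy",allow_pickle=True).item()
for uv in[(305,289),(339,287),(341,333),(307,335)]:print(at(c,*uv,.033).round(4))
o,_=ray(c,320,240);print(o)
E
```

```text
[[205 199 125  85  86  83  84  81  83  82  80  85  83  84  84  82  81  80
   82  82 154 204]
 [202 199 128  82  86  79  81  79  86  84  86  84  83  81  83  82  84  80
   84  79 148 201]
 [205 200 128  78  83  82  89  85  83  83  80  81  83  82  82  82  85  80
   80  79 145 205]
 [206 204 134  82  81  83  82  83  85  81  86  80  84  81  81  80  85  85
   82  80 142 205]
 [204 203 140  80  82  81  83  83  86  83  81  84  80  86  85  85  80  84
   80  78 139 204]
 [202 206 146  83  84  86  86  80  82  82  84  84  81  85  77  81  83  75
   80  77 132 201]
 [183 206 145  82  83  83  87  83  82  80  81  82  77  71  74  76  75  67
   67  62 127 203]
 [159 187 144  81  78  78  78  69  74  70  69  69  62  59  62  59  60  56
   54  48 123 204]
 [164 157 123  71  67  68  63  61  59  56  53  49  53  51  51  46  46  48
   49  45 129 202]
 [182 153 107  55  52  51  51  48  47  50  42  55  49  48  50  50  45  47
   51  45 138 200]
 [202 182 122  54  46  47  53  52  49  49  52  47  49  47  46  51  50  50
   51  50 150 202]
 [205 199 147  52  48  46  42  45  51  50  46  49  54  50  49  46  50  51
   
[... 199 characters left out ...]
7]
 [205 204 162  62  48  50  47  48  48  49  48  47  48  48  47  44  47  47
   46  59 177 205]
 [204 205 174  65  49  54  49  49  46  47  46  42  44  43  48  52  47  54
   55  78 182 203]
 [204 205 184  71  49  46  49  45  51  42  50  59  61  72  80  80  94  98
  116 128 191 205]
 [204 203 189  84  56  62  78  79  80  69  91 117 124 129 137 143 159 167
  177 187 200 201]
 [202 204 194 125 119 126 136 142 141 114 132 177 184 186 189 190 191 196
  206 203 203 207]
 [201 203 199 180 183 185 185 190 186 148 144 183 205 202 207 205 207 207
  205 204 204 203]]
[0.5508 0.0196 0.033 ]
[ 0.567  -0.0048  0.033 ]
[ 0.5321 -0.0258  0.033 ]
[ 0.5169 -0.0027  0.033 ]
[ 0.43201958 -0.06566604  0.36782663]
```

The near end is uniformly plain, so the hole must be in the far end (azimuth about 32.5°). I'll pitch straight down with tool x along that azimuth: the camera then sees the far end, and the later 90° pitch turns it up. First, the clearance to the beige lump.

```bash
python3 - <<'E'
from h import *
c=np.load("w5.npy",allow_pickle=True).item();C=np.array([.5417,-.0034,.018])
for uv in[(263,310),(260,271)]:
    P=at(c,*uv,.012);v=P-C;a=np.radians(32.5);print(P.round(4),"along h",v@[np.cos(a),np.sin(a),0],"along left",v@[-np.sin(a),np.cos(a),0])
s=manip.state();R0=rot(s);p=s["tool_pos"];R1=Rd(32.5,90,1)
go(R0,p,R1,[.5417,-.0034,.15]);go(R1,[.5417,-.0034,.15],None,[.5417,-.0034,.007])
E
```

```text
[0.5222 0.0469 0.012 ] along h 0.010584067308965966 along left 0.052856485397366766
[0.5529 0.0707 0.012 ] along h 0.04927441301682007 along left 0.056506440995037814
 shift units [0.018 0.016 0.504] mm 76
 turn units [ 0.02  -1.064 -0.055] deg 48.0
 shift units [ 0.    -0.     0.953] mm 143
```

Emit:
send_rows(
  rows=[
    {"x": 0.009, "y": 0.008, "z": 0.252, "wx": 0, "wy": 0, "wz": 0, "hand": 0},
    {"x": 0.009, "y": 0.008, "z": 0.252, "wx": 0, "wy": 0, "wz": 0, "hand": 0},
    {"x": 0, "y": 0, "z": 0, "wx": 0.0025, "wy": -0.133, "wz": -0.007, "hand": 0},
    {"x": 0, "y": 0, "z": 0, "wx": 0.0025, "wy": -0.133, "wz": -0.007, "hand": 0},
    {"x": 0, "y": 0, "z": 0, "wx": 0.0025, "wy": -0.133, "wz": -0.007, "hand": 0},
    {"x": 0, "y": 0, "z": 0, "wx": 0.0025, "wy": -0.133, "wz": -0.007, "hand": 0},
    {"x": 0, "y": 0, "z": 0, "wx": 0.0025, "wy": -0.133, "wz": -0.007, "hand": 0},
    {"x": 0, "y": 0, "z": 0, "wx": 0.0025, "wy": -0.133, "wz": -0.007, "hand": 0},
    {"x": 0, "y": 0, "z": 0, "wx": 0.0025, "wy": -0.133, "wz": -0.007, "hand": 0},
    {"x": 0, "y": 0, "z": 0, "wx": 0.0025, "wy": -0.133, "wz": -0.007, "hand": 0},
  ],
)

```text
time: 24.97
tool_pos: [0.5425, -0.0032, 0.1512]
tool_rot: [0.001, 0.96, 0.28, -0.001]
contact_force: [-0.1, -0.4, 0.2]
gripper_width: 0.499
grasp_force: 0.0
```

Emit:
send_rows(
  rows=[
    {"x": 0, "y": 0, "z": 0, "wx": 0, "wy": 0, "wz": 0, "hand": 0},
    {"x": 0, "y": 0, "z": 0, "wx": 0, "wy": 0, "wz": 0, "hand": 0},
    {"x": 0, "y": 0, "z": 0, "wx": 0, "wy": 0, "wz": 0, "hand": 0},
    {"x": 0, "y": 0, "z": 0, "wx": 0, "wy": 0, "wz": 0, "hand": 0},
    {"x": 0, "y": 0, "z": 0, "wx": 0, "wy": 0, "wz": 0, "hand": 0},
    {"x": 0, "y": 0, "z": 0, "wx": 0, "wy": 0, "wz": 0, "hand": 0},
    {"x": 0, "y": 0, "z": 0, "wx": 0, "wy": 0, "wz": 0, "hand": 0},
    {"x": 0, "y": 0, "z": 0, "wx": 0, "wy": 0, "wz": 0, "hand": 0},
    {"x": 0, "y": 0, "z": 0, "wx": 0, "wy": 0, "wz": 0, "hand": 0},
    {"x": 0, "y": 0, "z": 0, "wx": 0, "wy": 0, "wz": 0, "hand": 0},
  ],
)

```text
time: 25.8
tool_pos: [0.5417, -0.0033, 0.1503]
tool_rot: [0.0, 0.96, 0.28, 0.0]
contact_force: [0.2, -1.2, 1.4]
gripper_width: 0.501
grasp_force: 0.0
```

```bash
python3 - <<'E'
from h import *
s=manip.state();c=calibration("wrist");a=grab_frame("wrist");cv2.imwrite("pics/w6.png",a);np.save("w6.npy",c,allow_pickle=True)
R0=rot(s);p=s["tool_pos"];print(s["time"],p,s["joint_pos"].round(2),s["gripper_width"]);go(R0,p,Rd(32.5,90,1),[.5417,-.0034,.15])
h=np.array([np.cos(np.radians(32.5)),np.sin(np.radians(32.5)),0]);l=np.array([-h[1],h[0],0]);C=np.array([.5417,-.0034,.018])
print("cam",ray(c,320,240)[0])
# rectify the two end faces and top face: sample grid
def face(o,u,v,n=16):
    return np.array([[a[tuple(np.round(proj(c,o+u*x+v*y)).astype(int)[::-1])].mean() if (0<=proj(c,o+u*x+v*y)[0]<640 and 0<=proj(c,o+u*x+v*y)[1]<480) else -1 for x in np.linspace(-.018,.018,n)] for y in np.linspace(.018,-.018,n)]).astype(int)
print("far end");print(face(C+.021*h,l,np.array([0,0,1.])))
print("top");print(face(C+[0,0,.015],l,h*1.3))
E
```

```text
25.8 [ 0.54170913 -0.00326154  0.15027068] [-0.14 -0.1   1.87 -0.    1.38  0.86] 0.5012554302899365
 shift units [-0.001  0.001  0.002] mm 0
 turn units [ 0.001 -0.001  0.001] deg 0.1
cam [0.60980946 0.03934048 0.31446138]
far end
[[128 150  47  37  37  36  37  36  33  41  34  37  34  33 112 158]
 [120 159  49  35  32  35  37  35  42  41  34  37  34  36 112 157]
 [125 155  46  43  38  36  40  37  36  33  38  37  41  39 110 156]
 [135 157  51  32  30  37  34  34  38  31  32  38  34  34 109 158]
 [152 157  36  32  30  37  35  34  38  31  27  38  29  34  64 158]
 [154 154  32  37  27  33  28  26  26  32  23  21  31  23  67 154]
 [157 154  28  26  28  23  33  27  20  28  28  16  17  23  76 157]
 [157 143  28  26  28  23  33  27  20  28  28  16  17  18  76 157]
 [158 145  25  28  21  19  22  32  28  29  21  22  21  24  93 159]
 [155 151  25  20  24  28  37  39  37  33  35  23  20  20  60 157]
 [155 151  25  20  24  28  37  39  37  33  35  23  20  20  60 157]
 [159 155  22  19  18  29  32  33  36  29  32  27  22  28  71 158]
 [152 157  25  20  27  29  32  33  31  31  25  18  20  17  83 154
[... 580 characters left out ...]
  35  40  37  36  32 144 155]
 [158 154  37  39  39  39  40  35  41  35  38  38  38  38 110 153]
 [155 156  37  34  31  40  36  37  36  38  35  44  35  33 118 153]
 [156 153  28  37  38  35  31  38  36  34  34  34  33  36 101 154]
 [155 156  37  38  37  39  35  38  38  40  40  34  42  34 131 155]
 [154 152  36  39  42  33  41  34  38  33  39  36  35  37 147 153]
 [157 154  35  37  40  35  34  40  42  37  36  26  33  36 145 154]
 [155 151  28  33  32  38  37  36  35  37  39  35  36  39 145 154]
 [155 135  36  38  35  34  36  36  30  33  32  32  34  39 147 158]
 [156 145 125 141 155 153 152 150 154 152 153 120 151 150 159 157]
 [132 145 155 154 156 158 154 155 154 156 156 156 121 157 157 157]]
```

The far end shows a brighter patch in its centre, the hole's lit lower wall, so the hole does face azimuth 32.5°. The plinth is centred under the fingers; I'll descend and grip.

Emit:
send_rows(
  rows=[
    {"x": 0, "y": 0, "z": 0.15, "wx": 0, "wy": 0, "wz": 0, "hand": 0},
    {"x": 0, "y": 0, "z": 0.15, "wx": 0, "wy": 0, "wz": 0, "hand": 0},
    {"x": 0, "y": 0, "z": 0.15, "wx": 0, "wy": 0, "wz": 0, "hand": 0},
    {"x": 0, "y": 0, "z": 0.15, "wx": 0, "wy": 0, "wz": 0, "hand": 0},
    {"x": 0, "y": 0, "z": 0.15, "wx": 0, "wy": 0, "wz": 0, "hand": 0},
    {"x": 0, "y": 0, "z": 0.1, "wx": 0, "wy": 0, "wz": 0, "hand": 0},
    {"x": 0, "y": 0, "z": 0.06, "wx": 0, "wy": 0, "wz": 0, "hand": 0},
    {"x": 0, "y": 0, "z": 0.04, "wx": 0, "wy": 0, "wz": 0, "hand": 0},
    {"x": 0, "y": 0, "z": 0, "wx": 0, "wy": 0, "wz": 0, "hand": 0},
    {"x": 0, "y": 0, "z": 0, "wx": 0, "wy": 0, "wz": 0, "hand": 0},
  ],
)

```text
time: 26.68
tool_pos: [0.5424, -0.0033, 0.0084]
tool_rot: [0.001, 0.96, 0.28, 0.001]
contact_force: [0.1, 0.2, 0.4]
gripper_width: 0.506
grasp_force: 0.0
```

Emit:
send_rows(
  rows=[
    {"x": 0, "y": 0, "z": 0, "wx": 0, "wy": 0, "wz": 0, "hand": -1},
    {"x": 0, "y": 0, "z": 0, "wx": 0, "wy": 0, "wz": 0, "hand": -1},
    {"x": 0, "y": 0, "z": 0, "wx": 0, "wy": 0, "wz": 0, "hand": -1},
    {"x": 0, "y": 0, "z": 0, "wx": 0, "wy": 0, "wz": 0, "hand": -1},
    {"x": 0, "y": 0, "z": 0, "wx": 0, "wy": 0, "wz": 0, "hand": -1},
    {"x": 0, "y": 0, "z": 0, "wx": 0, "wy": 0, "wz": 0, "hand": -1},
    {"x": 0, "y": 0, "z": 0, "wx": 0, "wy": 0, "wz": 0, "hand": -1},
    {"x": 0, "y": 0, "z": 0, "wx": 0, "wy": 0, "wz": 0, "hand": -1},
    {"x": 0, "y": 0, "z": 0, "wx": 0, "wy": 0, "wz": 0, "hand": -1},
    {"x": 0, "y": 0, "z": 0, "wx": 0, "wy": 0, "wz": 0, "hand": -1},
  ],
)

```text
time: 27.52
tool_pos: [0.5433, -0.0034, 0.0096]
tool_rot: [0.001, 0.96, 0.28, 0.002]
contact_force: [-0.2, 0.2, 6.1]
gripper_width: 0.291
grasp_force: 59.0
```

Emit:
send_rows(
  rows=[
    {"x": 0, "y": 0, "z": -0.1, "wx": 0, "wy": 0, "wz": 0, "hand": -1},
    {"x": 0, "y": 0, "z": -0.12, "wx": 0, "wy": 0, "wz": 0, "hand": -1},
    {"x": 0, "y": 0, "z": -0.14, "wx": 0, "wy": 0, "wz": 0, "hand": -1},
    {"x": 0, "y": 0, "z": -0.14, "wx": 0, "wy": 0, "wz": 0, "hand": -1},
    {"x": 0, "y": 0, "z": -0.14, "wx": 0, "wy": 0, "wz": 0, "hand": -1},
    {"x": 0, "y": 0, "z": -0.14, "wx": 0, "wy": 0, "wz": 0, "hand": -1},
    {"x": 0, "y": 0, "z": -0.14, "wx": 0, "wy": 0, "wz": 0, "hand": -1},
    {"x": 0, "y": 0, "z": -0.08, "wx": 0, "wy": 0, "wz": 0, "hand": -1},
    {"x": 0, "y": 0, "z": 0, "wx": 0, "wy": 0, "wz": 0, "hand": -1},
    {"x": 0, "y": 0, "z": 0, "wx": 0, "wy": 0, "wz": 0, "hand": -1},
  ],
)

```text
time: 28.35
tool_pos: [0.542, -0.0032, 0.158]
tool_rot: [0.001, 0.96, 0.28, 0.001]
contact_force: [0.2, 0.0, -0.6]
gripper_width: 0.294
grasp_force: 59.0
```

```bash
python3 - <<'E'
from h import *
s=manip.state();c=calibration("wrist");a=grab_frame("wrist");cv2.imwrite("pics/w7.png",a)
print(s["time"],s["tool_pos"],s["joint_pos"].round(2),s["gripper_width"],s["contact_force"])
# brown mask (red well above blue, dark) near TCP
m=((a[:,:,2].astype(int)-a[:,:,0]>20)&(a[:,:,2]<130)).astype(np.uint8)
R=rot(s);q=proj(c,s["tool_pos"]-.02*R[:,2]);print(q)
n,l,st,ce=cv2.connectedComponentsWithStats(m)
for i in range(1,n):
    if st[i,4]>150:print(st[i],ce[i].round())
u,v=q.astype(int);print(a[max(0,v-64):v+64:8,u-64:u+64:8,2])
E
```

```text
28.35 [ 0.54199339 -0.00320118  0.15795733] [-0.14 -0.11  1.86 -0.    1.39  0.86] 0.2936824792045803 [ 0.23121857  0.02460866 -0.61450708]
[318.15932657 324.80934636]
[    0     0   241   480 45929] [ 76. 227.]
[  430     0   210   170 17547] [570.  56.]
[  479   188   161   292 19442] [580. 338.]
[  271   250   100   213 15105] [320. 357.]
[136 435  23  25 169] [147. 446.]
[483 435  23  25 166] [494. 446.]
[183 453  24  27 235] [197. 471.]
[436 452  22  28 235] [444. 471.]
[[164 169 140 170  42  40  40  55  62  66  63  48  42  93 168 170]
 [172 170 172 173  43  42  40  53  64  68  59  45  45  37 150 169]
 [172 172 170 163  62  59  63  60  60  61  60  62  63  58 171 149]
 [167 168 166 175  67  71  69  70  67  72  66  69  70  69 169 164]
 [173 171 171 137  67  69  70  64  68  71  66  71  65  68 131 169]
 [173 124 168 171  67  69  65  68  69  67  69  66  73  69 170 171]
 [170 172  87  84  17  66  65  69  71  71  64  68  69  18  90 129]
 [172 134  90  88  28  67  69  71  69  66  69  65  68  16  90  85]
 [  7  35  92  64   9  69  68  71  70  71  68  69  65   6  90  87]
 [ 23  85  90  27  12  66  69  71  71  72  71  70  73  14  91  88]
 [ 31  89  88  10   9  65  65  67  65  69  70  69  71   9  60  89]
 [ 13  89  94   9   4  67  71  68  68  69  68  71  70  14  20  89]
 [ 43  97  93  16  15  71  68  66  72  69  67  66  68  14  10  90]
 [ 14  20 144  24  27  69  69  72  72  65  69  63  70  17  29 126]
 [ 18  21  18  28  48  68  68  69  71  71  72  70  72   5  27   9]
 [ 11  17  18  19  66  70  74 137 171 156 170 170 169  31  30  16]]
```

The plinth is held square, with the hole visible on its far end (brighter middle). I'll pitch up 90°.

Emit:
send_rows(
  rows=[
    {"x": 0, "y": 0, "z": 0, "wx": 0, "wy": 0.1, "wz": 0, "hand": -1},
    {"x": 0, "y": 0, "z": 0, "wx": 0, "wy": 0.1, "wz": 0, "hand": -1},
    {"x": 0, "y": 0, "z": 0, "wx": 0, "wy": 0.1, "wz": 0, "hand": -1},
    {"x": 0, "y": 0, "z": 0, "wx": 0, "wy": 0.1, "wz": 0, "hand": -1},
    {"x": 0, "y": 0, "z": 0, "wx": 0, "wy": 0.1, "wz": 0, "hand": -1},
    {"x": 0, "y": 0, "z": 0, "wx": 0, "wy": 0.1, "wz": 0, "hand": -1},
    {"x": 0, "y": 0, "z": 0, "wx": 0, "wy": 0.1, "wz": 0, "hand": -1},
    {"x": 0, "y": 0, "z": 0, "wx": 0, "wy": 0.1, "wz": 0, "hand": -1},
    {"x": 0, "y": 0, "z": 0, "wx": 0, "wy": 0.1, "wz": 0, "hand": -1},
    {"x": 0, "y": 0, "z": 0, "wx": 0, "wy": 0.1, "wz": 0, "hand": -1},
  ],
)

```text
time: 29.23
tool_pos: [0.5407, -0.0029, 0.1556]
tool_rot: [-0.108, 0.887, 0.258, 0.368]
contact_force: [0.7, 0.9, 0.3]
gripper_width: 0.288
grasp_force: 59.1
```

```bash
python3 - <<'E'
from h import *
s=manip.state();print(s["time"],s["tool_pos"],s["joint_pos"].round(2),s["gripper_width"]);go(rot(s),s["tool_pos"],Rd(32.5,0,1),[.55,0,.15])
E
```

```text
29.2333 [ 0.54069858 -0.00292234  0.15561249] [-0.51 -0.47  2.3   0.81  1.04  0.16] 0.28793292556290995
 shift units [0.018 0.017 0.071] mm 11
 turn units [-0.001  0.997 -0.001] deg 44.9
```

Emit:
send_rows(
  rows=[
    {"x": 0.05, "y": 0, "z": 0.05, "wx": 0, "wy": 0.1, "wz": 0, "hand": -1},
    {"x": 0.05, "y": 0, "z": 0.05, "wx": 0, "wy": 0.1, "wz": 0, "hand": -1},
    {"x": 0.03, "y": 0, "z": 0.05, "wx": 0, "wy": 0.1, "wz": 0, "hand": -1},
    {"x": 0, "y": 0, "z": 0.05, "wx": 0, "wy": 0.1, "wz": 0, "hand": -1},
    {"x": 0, "y": 0, "z": 0.05, "wx": 0, "wy": 0.1, "wz": 0, "hand": -1},
    {"x": 0, "y": 0, "z": 0, "wx": 0, "wy": 0.1, "wz": 0, "hand": -1},
    {"x": 0, "y": 0, "z": 0, "wx": 0, "wy": 0.1, "wz": 0, "hand": -1},
    {"x": 0, "y": 0, "z": 0, "wx": 0, "wy": 0.1, "wz": 0, "hand": -1},
    {"x": 0, "y": 0, "z": 0, "wx": 0, "wy": 0.1, "wz": 0, "hand": -1},
    {"x": 0, "y": 0, "z": 0, "wx": 0, "wy": 0.097, "wz": 0, "hand": -1},
  ],
)

```text
time: 30.07
tool_pos: [0.5768, 0.0202, 0.1484]
tool_rot: [-0.198, 0.68, 0.197, 0.678]
contact_force: [0.3, -0.1, -0.5]
gripper_width: 0.29
grasp_force: 59.3
```

Emit:
send_rows(
  rows=[
    {"x": 0, "y": 0, "z": 0, "wx": 0, "wy": 0, "wz": 0, "hand": -1},
    {"x": 0, "y": 0, "z": 0, "wx": 0, "wy": 0, "wz": 0, "hand": -1},
    {"x": 0, "y": 0, "z": 0, "wx": 0, "wy": 0, "wz": 0, "hand": -1},
    {"x": 0, "y": 0, "z": 0, "wx": 0, "wy": 0, "wz": 0, "hand": -1},
    {"x": 0, "y": 0, "z": 0, "wx": 0, "wy": 0, "wz": 0, "hand": -1},
    {"x": 0, "y": 0, "z": 0, "wx": 0, "wy": 0, "wz": 0, "hand": -1},
    {"x": 0, "y": 0, "z": 0, "wx": 0, "wy": 0, "wz": 0, "hand": -1},
    {"x": 0, "y": 0, "z": 0, "wx": 0, "wy": 0, "wz": 0, "hand": -1},
    {"x": 0, "y": 0, "z": 0, "wx": 0, "wy": 0, "wz": 0, "hand": -1},
    {"x": 0, "y": 0, "z": 0, "wx": 0, "wy": 0, "wz": 0, "hand": -1},
  ],
)

```text
time: 30.9
tool_pos: [0.578, 0.0199, 0.1506]
tool_rot: [-0.198, 0.679, 0.199, 0.678]
contact_force: [-0.4, -0.1, -1.3]
gripper_width: 0.292
grasp_force: 59.3
```

```bash
python3 - <<'E'
from h import *
s=manip.state();R0=rot(s);p=s["tool_pos"];print(s["time"],p,s["joint_pos"].round(2),s["joint_vel"].round(3),s["gripper_width"],s["grasp_force"]);go(R0,p,Rd(32.5,0,1),None)
a=grab_frame("top");b=grab_frame("wrist");c=calibration("wrist");ct=calibration("top");d=calibration("scene");sc=grab_frame("scene")
# wrist: brown plinth component shape vs the picture after lifting (tool-fixed): slip check
o=cv2.imread("pics/w7.png").astype(int);roi=np.s_[255:345,285:360]
f=lambda im:cv2.minAreaRect(np.argwhere((im[roi][:,:,2]-im[roi][:,:,0]>15)&(im[roi][:,:,2]<130))[:,::-1].astype(np.float32))
print(f(o),f(b.astype(int)))
C=p-.02*R0[:,2]+R0[:,0]*.021;q=proj(c,C).astype(int);print(q);print(b[250:300:4,q[0]-54:q[0]+56:6,2])
# bystanders vs first pictures
t0=cv2.imread("pics/top.png");s0=cv2.imread("pics/scene.png")
def chk(cc,im0,im1,X,r=14):
    u,v=proj(cc,X).astype(int);x=np.abs(im0[v-r:v+r,u-r:u+r].astype(int)-im1[v-r:v+r,u-r:u+r]);return round(x.mean(),1)
for n,X in dict(nip=[.614,.444,.01],glue=[.739,.265,.05],blue=[.764,.15,.04],yel=[.758,.068,.04],red=[.794,-.131,.04],jar=[.548,-.308,.06],fig=[.736,-.274,.05],brush=[.63,-.42,.01],pot=[.552,.289,.03]).items():print(n,chk(ct,t0,a,X),chk(d,s0,sc,X))
for uv in[(250,250)]:
    g=a[200:310,246:390].astype(int)
# white pot rim location now
w=a[225:280,165:215].astype(int);m=(w.min(2)>110).astype(np.uint8);k=max(cv2.findContours(m,0,1)[0],key=cv2.contourArea);(e,fy),r=cv2.minEnclosingCircle(k);print(at(ct,e+165,fy+225,.062),r)
E
```

```text
30.9 [0.57799583 0.01993408 0.15059568] [-0.63  0.01  2.39  1.85  1.32 -0.86] [-0.002  0.006 -0.     0.002  0.002 -0.001] 0.2920323410230761 59.278966784477234
 turn units [-0.001  0.003  0.001] deg 0.1
((37.0, 44.5), (89.0, 74.0), 90.0) ((37.0, 44.5), (89.0, 74.0), 90.0)
[318 270]
[[118 111 102  81  99 101  84  90  89  97  94  92  91  89  85  85 145 127
  123]
 [121 116 104  80  76  75  78  72  72  73  75  72  80  75  73  74 140 126
  127]
 [120 113 105  80  74  74  61  62  64  66  59  62  70  76  76  77 138 124
  133]
 [117 109 103  83  75  76  47  56  59  63  66  57  56  64  74  77 135 131
  180]
 [116 110 100  82  73  75  69  55  59  59  64  56  57  68  75  73 112 182
  185]
 [ 89  84  86  77  79  75  74  78  73  68  69  72  76  72  74  74  85 149
  150]
 [ 87  86  86  69  70  74  76  74  74  74  75  75  79  75  75  75  73 126
  144]
 [ 92  95  85  61  64  64  62  61  64  62  62  63  59  65  65  58  56 121
  131]
 [ 90  95  94  66  64  60  60  64  63  63  59  63  61  62  58  63  65 122
  127]
 [ 79  81  80  67  68  63  60  69  62  63  63  66  64  66  69  60  67 121
  128]
 [ 86  86  82  67  61  62  62  63  61  63  64  61  64  62  63  63  64 124
  126]
 [ 89  87  88  66  59  64  62  68  61  63  61  68  60  60  63  63  62 131
  128]
 [ 92  93  87  66  65  66  68  63  64  65  62  61  65  63  65  59  65 127
  120]]
nip 0.7 2.2
glue 0.7 2.4
blue 0.7 2.0
yel 0.7 2.0
red 0.6 2.1
jar 0.8 2.5
fig 0.8 2.5
brush 0.7 2.1
pot 43.3 16.3
[0.54985463 0.28833635 0.062     ] 15.533088684082031
```

The hole shows as a round patch on the upper end. The tool is level within 0.1°, TCP at z = 0.15 over the mat, the bystanders haven't moved and the pot is standing. Handing in.

```bash
python3 -c "
from h import *
print(job_done())"
```

```text
the job is handed in; nothing more can be done
None
```

I handed the job in at about 31 s of robot time. The plinth is held level about 15 cm above the desk over the mat with its hole up, the rubble was tipped out onto the mat, the empty pot stands upright on its spot, and no bystander moved. The hand-in call gave no verdict.

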